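# Hang the hook-on cups and wind the sorting tub to its stop

### The arm

A 6-joint arm with a two-finger parallel gripper is mounted at the origin on the work surface. World frame = base frame: x ahead of the robot, y to its left, z up, the work surface at z = 0. Lengths are in mm, angles in rad, forces in N, time in s.
With the tool pointing down it reaches from about 350 to 775 mm from the base axis. Payload 7.3 kg.
Tool frame: the origin (TCP) lies midway between the tips of the shut fingers; the grasp point (between the pads) lies 19 mm behind it (bot.grip_depth is the distance from the TCP to the grasp point, in mm); z points along the fingers, x is the direction in which the jaws open and shut, and the axes are right-handed (so a half turn about z gives the same grasp; the last joint's range is limited). The gripper opens to 92 mm and grips with 3 to 60 N. Pads are 19 mm wide; open, the fingers measure 130 mm over their backs; the gripper's body (75 mm by 190 mm) begins 47 mm behind the grasp point.
Start: joints at [1.198, 0.342, 1.524, -0, 1.275, -0.146], TCP at [118.035, 511.579, 226.741] pointing down, gripper open.
Joint ranges: [-2.53, 2.53], [-0.77, 2.02], [0.04, 2.7], [-1, 4.14], [0.28, 2.66], [-3.11, 3.11]. Speed limits (rad/s): [2.57, 2.57, 3.14, 3.14, 3.14, 3.14].

### API

Orientations are given as [roll, pitch, yaw] about the fixed x, y, z axes, in that order (R = Rz(yaw) Ry(pitch) Rx(roll)).
In Python, from plant import bot gives the robot as it stands. The module is installed in compiled form; this text tells all that it offers.
- The arm moves only by the shell command python3 -m inch 'ROWS'. ROWS is JSON, a list that holds one entry, the list of rows, each a list of 7 numbers: the shift along the tool's x, y, z each as a share of 0.2 m, from -1 to 1, then the turn, a rotation vector about the tool's x, y, z each as a share of 45 degrees, from -1 to 1, then the closure, from -1 (fully open) to 1 (shut), so that 0 is half open. A call has exactly 10 rows; each row is the pose to reach, as a shift and turn from the pose commanded when the call began, along the tool's axes at that moment; what a row does not reach only later rows make up. A row lasts 1/8 s, in which the tool goes at most 62.5 mm and 10.7 degrees, less where a joint would pass 70% of its speed; a pose out of reach is approached as far as the arm can. A call with a number of a shift or a turn outside -1 to 1 is refused whole. A call with a gripper value outside its range is refused whole. The fingers move at their own pace and stop on an object; the grip force is fixed at half the most. Time passes only in rows, so rows that repeat a pose let the fingers close, or fill a call up. It gives the time, the measured TCP pose, the force and the opening at its end, in the units of the state.
- bot.get_obs(): the state, without advancing time (a new reading comes with each control period).
- bot.capture(name): name is "side" or "top" or "wrist"; returns the picture (384x512x3 uint8, red, green, blue); there is no depth.
- bot.camera_params(name): a dict with "fx", "fy", "cx", "cy" (pixels), "R" (3x3) and "t" (3): a world point X has camera coordinates R X + t; the wrist camera has in their place "T_tool_cam" (4x4, takes a point from camera to tool coordinates, whose origin is the TCP and whose axes are the tool frame's). Camera axes: x right, y down, z forward; pixel columns grow to the right and rows downward; lengths in mm; the calibration is good to about 2 mm. A picture is of the moment at which its call begins: read the wrist's pose just before it. camera_params takes no time and is no camera call.
- bot.close_job(): hands the job in, once; it reports no verdict.
The state is a dict: "time": time; "joint_positions": joint angles; "dq": joint speeds; "tau": joint torques, N m; "tool_pos": TCP position; "tcp_rot": TCP orientation; "contact_force": force on the tool from outside, world axes, zero at the start; "moment": the same for the moment, N m; "grip_width": finger opening in mm.
Only numpy, scipy, OpenCV 4.12 (cv2) and the standard library are available. Lean on these libraries where they do the work, as an engineer would, in place of code of your own. Each camera call takes 0.05 s, during which the arm holds its last target.

### The job

Set up the stone-sorting tub: take every steel cup that has a hook and hang it by its own hook over the tub's near long rim, on the outside, side by side, and let go. Only once all of them hang there, wind the handwheel's crank clockwise until the tub's carriage is right up against the stop at its left end, with the cups still hanging, and leave the other things where they are (the plain cup without a hook too).

Things in the scene. Friction and masses are not known exactly. Their poses are not given: they have to be found in the camera images.
- cup1_c (a point): hook-on steel cup (may be absent): open-topped, 50 mm (its x) x 44 mm (y) x 62 mm high, 0.2 kg, wall 3 mm, base weighted, standing on the bench. Its back wall (outer face at x = +25 mm) runs up above the mouth and bends over into a full-width hook along +x and then down; 78 mm tall in all. The point lies on its middle line 37.5 mm above its base; z up, x towards the hook.
- cup2_c (a point): another hook-on cup, the same as cup1 (may be absent). On all of them the underside of the hook's bend is 75 mm above the base, the throat is 11 mm wide (x = 25 to 36 mm), the down-turned tongue ends 53 mm above the base and flares outward to x = 44 mm over its last 11 mm.
- cup3_c (a point): another hook-on cup, the same as cup1 (may be absent). On all of them the plain flat sides, 44 mm apart along y, are there to grip.
- cup4_c (a point): another hook-on cup, the same as cup1 (may be absent); point and axes as for cup1.
- plain_cup_c (a point): bystander: a plain steel cup of the same 50 x 44 x 62 mm size but without a hook, standing among the others; it stays where it is. The point is its centre, 31 mm above its base.
- near_rim (a point): middle of the top edge of the tub's near long wall, at mid-thickness (wall 5 mm, plain on both sides). x points into the tub, away from the robot, y along the rim towards the stop, z up. The rim is 165 mm above the bench, so a hung cup's base is 90 mm up, clear of cups standing below. It has room for four cups 84 mm apart, the outer ones 126 mm from the middle.
- stage: the screwed-down slide device, elsewhere and slightly turned at each start; origin on the bench under the rail's middle, y along the rail. It bears the tub (grey plastic, open on top, 344 mm long in y, 160 mm in x, 120 mm high) on a carriage, a stop block at the rail's left (+y) end and a handwheel on a gearbox to the right of the tub.
- carriage (a joint): slide of the carriage with the tub along the rail, in m: grows as the tub moves to the left (+y of near_rim); 0.080 when the carriage touches the rubber-faced stop block. Geared to the handwheel: 6.5 mm for each rad, nearly two full turns in all. It starts between 0 and 0.02 and stays where it is left.
- wheel (a joint): turn of the handwheel in rad, growing clockwise as seen from above; 12.3 when the carriage touches the stop and the wheel can turn no further. Light to turn (under 0.1 N m).
- wheel_hub (a point): point on the handwheel's upright axis, at the height of the middle of the crank grip, 133 mm above the bench. The wheel is a level aluminium disc 124 mm across, its top 103 mm above the bench, on a grey gearbox; its dark central boss is 32 mm across and ends 113 mm above the bench.
- crank_grip (a point): middle of the crank grip: a black upright pin 20 mm in diameter, from 105 to 161 mm above the bench, 47 mm from the wheel's axis. The grip spins freely on its own axis, so it can be held by a gripper that keeps its orientation and be led round the circle.
- quartz_stand: bystander, fixed: rose quartz ball of 84 mm diameter on a white ceramic stand, top 102 mm above the bench; origin under its centre.
- brush: bystander: a loose brush lying on the bench far to the left; origin on its underside near its middle.

How it is judged:
By the outcome, as a careful person would: the job done as asked, in the order asked, and still so for the second after the job is handed in, with the robot touching nothing.
Of cup1, cup2, cup3, cup4 only 3 to 4 are there at a start; the rules pass over those that are not, and their reading is None.
At some moment in a run one of cup1, cup2, cup3, cup4 may be knocked a few centimetres aside while the robot is not near it.
It also fails if it takes over 208 s, if anything falls off the work surface, if the arm or the gripper's body presses on something with over 40 N, if the wrist force passes 120 N, or if a joint passes its speed limit or range.

## Working session

There is one attempt and no reset: what is moved stays moved. The work goes in short steps, Python scripts to look and compute and a shell command to move; the robot and the scene stay as the last step left them, time stands still between calls to the robot, and variables do not carry over. Pictures are saved under pics/ and viewed, and the job is handed in when it is done.

```bash
mkdir -p pics
cat > h.py <<'E'
import numpy as np, cv2
from plant import bot
from scipy.spatial.transform import Rotation as Ro
def pose():
    o=bot.get_obs(); return o
def snap(cam,name):
    o=bot.get_obs(); im=bot.capture(cam); cv2.imwrite(f'pics/{name}.png',cv2.cvtColor(im,cv2.COLOR_RGB2BGR)); return im,o
def camRt(cam,o=None):
    p=bot.camera_params(cam)
    if cam!='wrist': return p,np.array(p['R']),np.array(p['t'])
    T=np.array(p['T_tool_cam']); W=np.eye(4); W[:3,:3]=Ro.from_euler('xyz',o['tcp_rot']).as_matrix(); W[:3,3]=o['tool_pos']
    M=np.linalg.inv(W@T); return p,M[:3,:3],M[:3,3]
def ray(c,uv):
    p,R,t=c; d=R.T@np.array([(uv[0]-p['cx'])/p['fx'],(uv[1]-p['cy'])/p['fy'],1]); return -R.T@t,d
def onz(c,uv,z):
    a,d=ray(c,uv); return a+d*(z-a[2])/d[2]
def proj(c,X):
    p,R,t=c; q=R@np.array(X)+t; return np.array([p['fx']*q[0]/q[2]+p['cx'],p['fy']*q[1]/q[2]+p['cy']])
def onax(c,uv,P0,n):
    a,d=ray(c,uv); n=np.array(n,float); return a+d*(n@(np.array(P0)-a))/(n@d)
E
python3 - <<'E'
from h import *
for n in ['side','top','wrist']:
    im,o=snap(n,n+'0'); p=bot.camera_params(n); print(n,{k:np.round(v,3).tolist() for k,v in p.items()})
    if n!='wrist':
        c=camRt(n); print(-c[1].T@c[2])
print(o)
E
```

```text
side {'fx': 359.617, 'fy': 359.617, 'cx': 257.481, 'cy': 193.285, 'R': [[0.721, -0.692, 0.014], [-0.424, -0.458, -0.781], [0.547, 0.557, -0.625]], 't': [-342.419, 387.803, 752.126]}
[ 5.99052114e-02 -4.78449937e+02  7.77445420e+02]
top {'fx': 424.796, 'fy': 424.796, 'cx': 246.063, 'cy': 182.751, 'R': [[0.025, -1.0, 0.014], [-0.985, -0.027, -0.172], [0.172, -0.009, -0.985]], 't': [98.663, 591.555, 1400.898]}
[ 338.48345476  127.58543171 1480.31634538]
wrist {'fx': 276.07, 'fy': 276.07, 'cx': 256.238, 'cy': 194.16, 'T_tool_cam': [[1.0, -0.0, 0.001, 0.794], [0.0, 0.956, 0.293, -79.074], [-0.001, -0.293, 0.956, -158.264], [0.0, 0.0, 0.0, 1.0]]}
{'time': 0.1, 'joint_positions': array([ 1.19798254e+00,  3.42642655e-01,  1.52488710e+00, -3.37911944e-06,
        1.27543733e+00, -1.46036949e-01]), 'dq': array([-0.00034764, -0.0005061 , -0.00279785, -0.00120624, -0.00031187,
        0.00042114]), 'tau': array([ 3.22391352e-03, -4.31998301e+01, -2.44699806e+01,  7.21334433e-02,
        5.25686529e-02, -4.24753250e-05]), 'tool_pos': array([117.90594117, 511.2201987 , 226.13187393]), 'tcp_rot': array([-3.14139585e+00,  1.36026829e-03,  1.34402061e+00]), 'contact_force': array([-0.79310449,  0.30172285, -0.27585243]), 'moment': array([-0.04621607,  0.01076632, -0.04789688]), 'grip_width': 92.10552079723465}
```

View pics/top0.png

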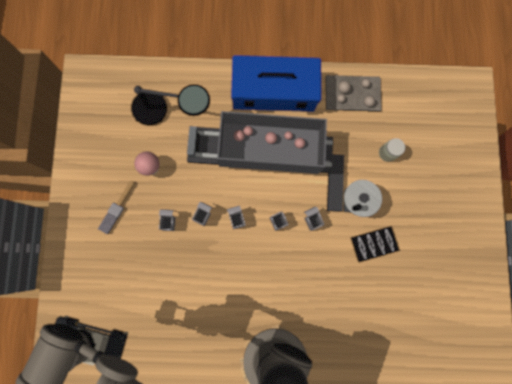

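View pics/side0.png

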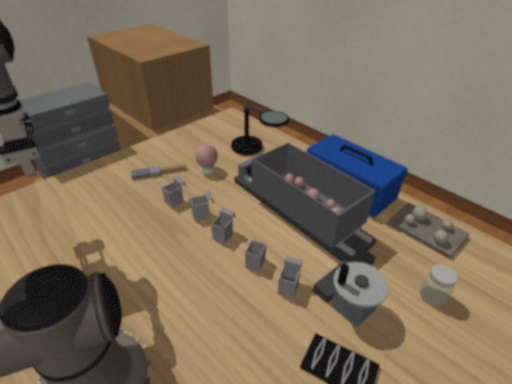

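View pics/wrist0.png

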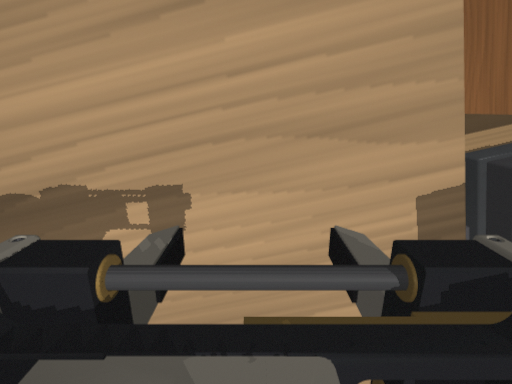

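The top view shows five cups: (167,220), (203,213), (237,217), (279,220), (315,218). The tub is around (272,140) and the wheel at (363,198), with its crank at (355,208). The one at (279,220) seems to be the plain cup, so I'll zoom in.

Run:
```python
import cv2
a=cv2.imread('pics/top0.png'); s=cv2.imread('pics/side0.png')
cv2.imwrite('pics/top0c.png',cv2.resize(a[190:240,150:340],None,fx=4.2,fy=4.2,interpolation=cv2.INTER_CUBIC))
cv2.imwrite('pics/top0t.png',cv2.resize(a[100:225,180:390],None,fx=3.8,fy=3.8,interpolation=cv2.INTER_CUBIC))
cv2.imwrite('pics/side0c.png',cv2.resize(s[140:310,155:325],None,fx=3.5,fy=3.5,interpolation=cv2.INTER_CUBIC))
```

```text
(no output)
```

View pics/top0c.png

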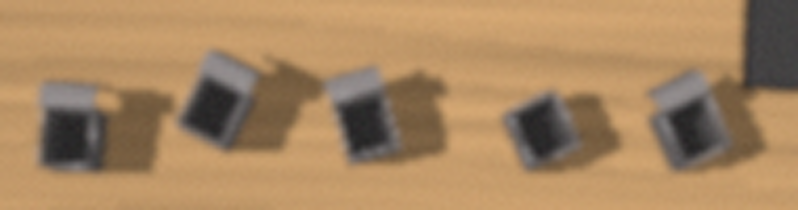

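View pics/top0t.png

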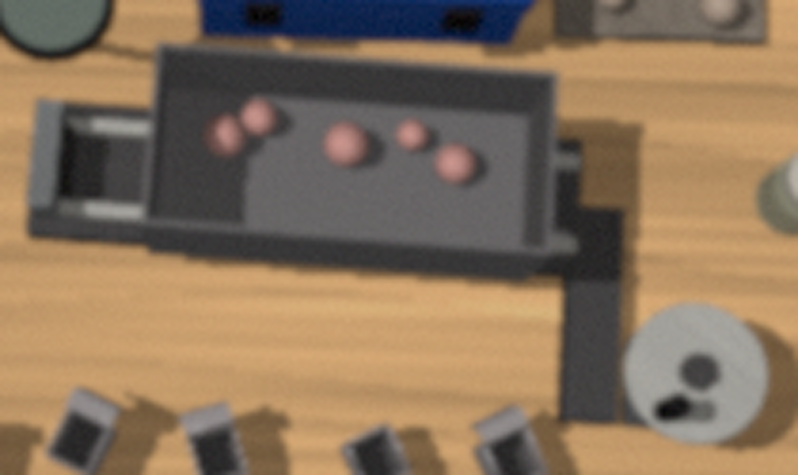

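View pics/side0c.png

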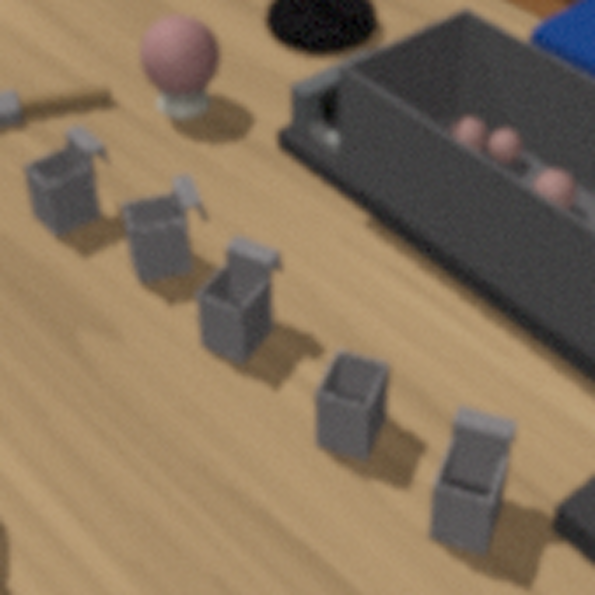

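Run:
```python
from h import *
c=camRt('top')
f=lambda u,v,s,ox,oy:(u/s+ox,v/s+oy)
for n,u,v in [('A',71,137),('B',215,105),('C',365,125),('P',543,131),('D',692,130)]:
    print(n,onz(c,f(u,v,4.2,150,190),62)[:2].round(0))
for n,u,v in [('A',69,95),('B',224,70),('C',355,84),('D',680,90)]:
    print(n,'hook',onz(c,f(u,v,4.2,150,190),78)[:2].round(0))
for n,u,v in [('nl',150,224),('nr',549,247),('fl',160,48),('fr',555,75)]:
    print(n,onz(c,f(u,v,3.8,180,100),165)[:2].round(0))
print('wheel',onz(c,f(696,372,3.8,180,100),103)[:2], 'boss',onz(c,f(700,370,3.8,180,100),113)[:2],'grip top',onz(c,f(678,405,3.8,180,100),161)[:2])
print('stop',onz(c,f(45,105,3.8,180,100),60)[:2])
```

```text
A [445. 374.]
B [473. 261.]
C [461. 141.]
P [460.  -0.]
D [ 463. -119.]
A hook [477. 375.]
B hook [500. 254.]
C hook [491. 150.]
D hook [ 493. -107.]
nl [643. 201.]
nr [ 633. -133.]
fl [797. 198.]
fr [ 783. -139.]
wheel [ 539.54353473 -271.33038675] boss [ 539.90813504 -271.91921259] grip top [ 503.19719928 -238.99755566]
stop [776.04383539 306.63216434]
```

```bash
cat >> h.py <<'E'
def go(pos,yaw):
    o=bot.get_obs(); R0=Ro.from_euler('xyz',o['tcp_rot']); d=R0.inv().apply(np.array(pos)-o['tool_pos'])
    rv=(R0.inv()*Ro.from_euler('xyz',[np.pi,0,yaw])).as_rotvec()
    print('t',round(o['time'],2),'pos',o['tool_pos'].round(1),'yaw',round(o['tcp_rot'][2],4),'F',o['contact_force'].round(1),'w',round(o['grip_width'],1))
    print('SHIFT/200',(d/200).round(4),'TURN/45',(np.degrees(rv)/45).round(4))
E
python3 - <<'E'
from h import *
go([260,450,260],1.344-np.pi/4)
E
```

```text
t 0.15 pos [117.9 511.3 226.2] yaw 1.344 F [ 0.5 -0.3 -0.8] w 91.6
SHIFT/200 [-0.139   0.7612 -0.1689] TURN/45 [4.0e-04 1.5e-03 1.0e+00]
```

```bash
python3 -m inch '[[[-0.01,0.06,-0.02,0,0,0.08,-1],[-0.03,0.17,-0.04,0,0,0.22,-1],[-0.05,0.28,-0.06,0,0,0.36,-1],[-0.07,0.38,-0.08,0,0,0.5,-1],[-0.09,0.48,-0.1,0,0,0.64,-1],[-0.11,0.58,-0.12,0,0,0.78,-1],[-0.12,0.66,-0.14,0,0,0.9,-1],[-0.13,0.73,-0.16,0,0,0.98,-1],[-0.14,0.76,-0.17,0,0,1,-1],[-0.14,0.76,-0.17,0,0,1,-1]]]'
python3 - <<'E'
from h import *
go([390,390,260],1.344-np.pi/2)
E
```

```text
time: 1.4
tool_pos: [259.9, 450.0, 260.7]
tcp_rot: [-3.141, 0.0, 0.559]
contact_force: [0.4, -0.1, -1.3]
grip_width: 91.6
t 1.4 pos [259.9 450.  260.7] yaw 0.5589 F [ 0.4 -0.1 -1.3] w 91.6
SHIFT/200 [0.3924 0.5991 0.0035] TURN/45 [-1.0000e-04  2.0000e-04  1.0004e+00]
```

```bash
python3 -m inch '[[[0.03,0.05,0,0,0,0.08,-1],[0.08,0.13,0,0,0,0.22,-1],[0.14,0.22,0,0,0,0.36,-1],[0.2,0.3,0,0,0,0.5,-1],[0.25,0.38,0,0,0,0.64,-1],[0.3,0.46,0,0,0,0.78,-1],[0.35,0.53,0,0,0,0.9,-1],[0.38,0.58,0,0,0,0.98,-1],[0.39,0.6,0,0,0,1,-1],[0.39,0.6,0,0,0,1,-1]]]'
python3 - <<'E'
from h import *
go([440,374,260],1.344-np.pi*.75)
E
```

```text
time: 2.65
tool_pos: [389.2, 389.8, 260.6]
tcp_rot: [3.142, 0.0, -0.225]
contact_force: [-0.4, 0.4, -1.3]
grip_width: 91.7
t 2.65 pos [389.2 389.8 260.6] yaw -0.2254 F [-0.4  0.4 -1.3] w 91.7
SHIFT/200 [0.2652 0.0204 0.0029] TURN/45 [3.0000e-04 4.0000e-04 1.0017e+00]
```

```bash
python3 -m inch '[[[0.02,0,0,0,0,0.08,-1],[0.05,0,0,0,0,0.22,-1],[0.09,0.01,0,0,0,0.36,-1],[0.13,0.01,0,0,0,0.5,-1],[0.17,0.01,0,0,0,0.64,-1],[0.2,0.02,0,0,0,0.78,-1],[0.24,0.02,0,0,0,0.9,-1],[0.26,0.02,0,0,0,0.98,-1],[0.27,0.02,0,0,0,1,-1],[0.27,0.02,0,0,0,1,-1]]]'
python3 - <<'E'
from h import *
go([440,374,260],-1.57)
E
```

```text
time: 3.9
tool_pos: [441.0, 373.9, 260.7]
tcp_rot: [3.142, 0.0, -1.01]
contact_force: [-0.3, 0.4, 1.1]
grip_width: 92.1
t 3.9 pos [441.  373.9 260.7] yaw -1.0105 F [-0.3  0.4  1.1] w 92.1
SHIFT/200 [-0.0031  0.0039  0.0036] TURN/45 [1.000e-04 2.000e-04 7.124e-01]
```

```bash
python3 -m inch '[[[0,0,0.02,0,0,0.15,-1],[0,0,0.04,0,0,0.3,-1],[0,0,0.06,0,0,0.45,-1],[0,0,0.08,0,0,0.58,-1],[0,0,0.1,0,0,0.67,-1],[0,0,0.12,0,0,0.71,-1],[0,0,0.13,0,0,0.71,-1],[0,0,0.13,0,0,0.71,-1],[0,0,0.13,0,0,0.71,-1],[0,0,0.13,0,0,0.71,-1]]]'
python3 - <<'E'
from h import *
snap('wrist','w1'); go([440,374,260],-1.57)
E
```

```text
time: 5.15
tool_pos: [441.4, 373.7, 234.9]
tcp_rot: [-3.141, 0.0, -1.57]
contact_force: [0.2, -0.1, 0.4]
grip_width: 91.4
t 5.2 pos [441.3 373.7 234.9] yaw -1.5696 F [-0.4  0.4  0.7] w 91.9
SHIFT/200 [-0.0017  0.0067 -0.1257] TURN/45 [-0.0003  0.0003  0.0005]
```

View pics/w1.png

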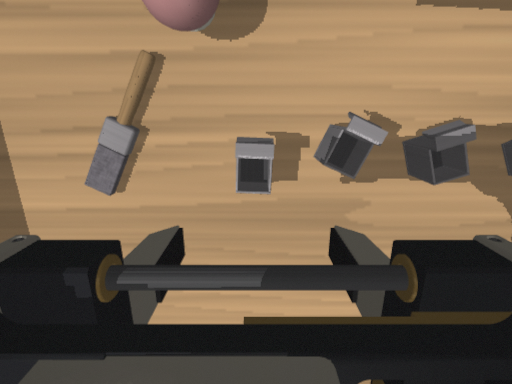

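The wrist view shows cup A at columns 237-273, with its hook strip at rows 138-158 and its mouth down to row 194. B is at (350,145) and C at (437,155). I'll zoom on A.

```bash
cat >> h.py <<'E'
def crop(name,u0,v0,u1,v1,s):
    a=cv2.imread(f'pics/{name}.png')[v0:v1,u0:u1]; a=cv2.resize(a,None,fx=s,fy=s,interpolation=cv2.INTER_CUBIC)
    for k in range(u0-u0%10+10,u1,10): cv2.putText(a,str(k),(int((k-u0)*s)-8,8),0,.3,(0,0,255),1); cv2.line(a,(int((k-u0)*s),10),(int((k-u0)*s),14),(0,0,255),1)
    for k in range(v0-v0%10+10,v1,10): cv2.putText(a,str(k),(0,int((k-v0)*s)+3),0,.3,(0,0,255),1); cv2.line(a,(20,int((k-v0)*s)),(24,int((k-v0)*s)),(0,0,255),1)
    cv2.imwrite(f'pics/{name}c.png',cv2.convertScaleAbs(a,alpha=1.5))
E
python3 - <<'E'
from h import *
crop('w1',220,120,300,205,7)
E
```

```text
(no output)
```

View pics/w1c.png

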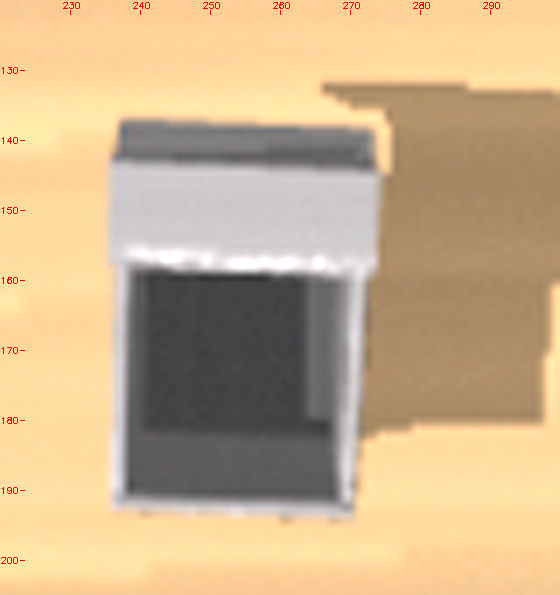

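```bash
cat >> h.py <<'E'
def cup(c,bl,br,fl,fr,hl=None,hr=None):
    # bl,br: rim corners of -x edge (z62), +y side first; fl,fr: hook top front edge z78
    bl,br=[onz(c,q,62)[:2] for q in (bl,br)]; fl,fr=[onz(c,q,78)[:2] for q in (fl,fr)]
    print('widths',np.linalg.norm(bl-br).round(1),np.linalg.norm(fl-fr).round(1))
    f=lambda a,b: np.arctan2(*(lambda d:(-d[0],d[1]))(a-b))
    y1,y2=f(bl,br),f(fl,fr); mb=(bl+br)/2; mf=(fl+fr)/2; d=mf-mb; y3=np.arctan2(d[1],d[0])
    print('yaws',np.round([y1,y2,y3],3),'len back->hook front',np.linalg.norm(d).round(1))
    y=np.median([y1,y2,y3]); cen=mb+25*np.array([np.cos(y),np.sin(y)]); print('centre',cen.round(1),'alt from hook',(mf-39*np.array([np.cos(y),np.sin(y)])).round(1),'yaw',y.round(3)); return cen,y
E
python3 - <<'E'
from h import *
c=camRt('wrist',bot.get_obs())
cen,y=cup(c,(236,193.2),(270.3,194),(235.8,143),(274.2,144.8))
go([*cen,150],-np.pi/2+y)
E
```

```text
widths 43.0 43.5
yaws [-0.023 -0.045 -0.038] len back->hook front 63.6
centre [445.7 377.5] alt from hook [445.4 377.5] yaw -0.038
t 5.2 pos [441.3 373.7 234.9] yaw -1.5696 F [-0.4  0.4  0.7] w 91.9
SHIFT/200 [-0.0191 -0.0218  0.4243] TURN/45 [-0.0003  0.0003  0.0503]
```

```bash
python3 -m inch '[[[-0.01,-0.01,0.08,0,0,0.03,-1],[-0.02,-0.02,0.22,0,0,0.05,-1],[-0.02,-0.02,0.38,0,0,0.05,-1],[-0.02,-0.02,0.54,0,0,0.05,-1],[-0.02,-0.02,0.68,0,0,0.05,-1],[-0.02,-0.02,0.8,0,0,0.05,-1],[-0.02,-0.02,0.89,0,0,0.05,-1],[-0.02,-0.02,0.96,0,0,0.05,-1],[-0.02,-0.02,0.99,0,0,0.05,-1],[-0.02,-0.02,1,0,0,0.05,-1]]]' && python3 -m inch '[[[0,0,0.02,0,0,0,-0.5],[0,0,0.025,0,0,0,0],[0,0,0.025,0,0,0,1],[0,0,0.025,0,0,0,1],[0,0,0.025,0,0,0,1],[0,0,0.025,0,0,0,1],[0,0,0.025,0,0,0,1],[0,0,0.025,0,0,0,1],[0,0,0.025,0,0,0,1],[0,0,0.025,0,0,0,1]]]'
python3 - <<'E'
from h import *
snap('wrist','w2'); go([445.7,377.5,31],-1.608)
E
```

```text
time: 6.45
tool_pos: [445.4, 377.7, 34.6]
tcp_rot: [-3.142, 0.0, -1.609]
contact_force: [-0.0, 0.4, 0.4]
grip_width: 91.6
time: 7.7
tool_pos: [445.4, 377.7, 29.9]
tcp_rot: [-3.141, 0.0, -1.609]
contact_force: [-0.7, -0.3, 2.6]
grip_width: 43.8
t 7.75 pos [445.4 377.7  29.9] yaw -1.6091 F [-1.1 -1.   2.6] w 43.7
SHIFT/200 [ 0.001  -0.0017 -0.0056] TURN/45 [-0.0002  0.0003 -0.0014]
```

View pics/w2.png

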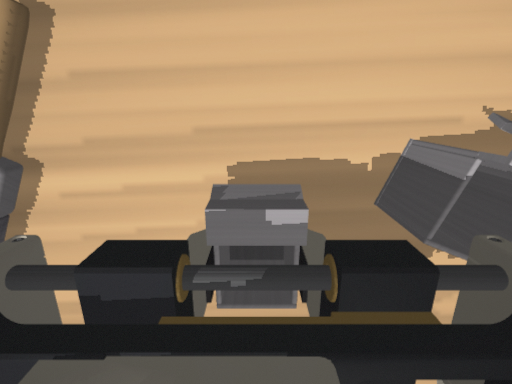

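Cup A is gripped at 43.7 mm. I'll lift it and move towards the rim's left end.

```bash
python3 -m inch '[[[0,0,-0.08,0,0,0,1],[0,0,-0.2,0,0,0,1],[0,0,-0.35,0,0,0,1],[0,0,-0.5,0,0,0,1],[0,0,-0.65,0,0,0,1],[0,0,-0.77,0,0,0,1],[0,0,-0.86,0,0,0,1],[0,0,-0.9,0,0,0,1],[0,0,-0.9,0,0,0,1],[0,0,-0.9,0,0,0,1]]]';  python3 - <<'E'
from h import *
go([545,180,210],-1.6)
E
```

```text
time: 9.0
tool_pos: [444.9, 377.4, 208.9]
tcp_rot: [3.14, -0.001, -1.609]
contact_force: [1.0, 0.1, -1.7]
grip_width: 43.9
t 9.0 pos [444.9 377.4 208.9] yaw -1.6092 F [ 1.   0.1 -1.7] w 43.9
SHIFT/200 [ 0.9671 -0.5379 -0.0056] TURN/45 [ 0.0017 -0.0011 -0.0117]
```

```bash
python3 -m inch '[[[0.06,-0.03,0,0,0,0,1],[0.18,-0.1,0,0,0,0,1],[0.32,-0.18,0,0,0,0,1],[0.48,-0.27,0,0,0,0,1],[0.64,-0.36,0,0,0,0,1],[0.78,-0.44,0,0,0,0,1],[0.88,-0.5,0,0,0,0,1],[0.95,-0.53,0,0,0,0,1],[0.97,-0.54,0,0,0,0,1],[0.97,-0.54,0,0,0,0,1]]]';  python3 - <<'E'
from h import *
snap('wrist','w3');go([545,180,210],-1.6)
E
```

```text
time: 10.25
tool_pos: [545.6, 179.8, 209.6]
tcp_rot: [3.141, 0.0, -1.609]
contact_force: [-0.4, -0.5, -0.8]
grip_width: 43.9
t 10.3 pos [545.5 180.2 209.7] yaw -1.6086 F [-0.1  0.7 -1.2] w 43.7
SHIFT/200 [ 0.001   0.0024 -0.0016] TURN/45 [ 0.0003  0.0005 -0.011 ]
```

View pics/w3.png

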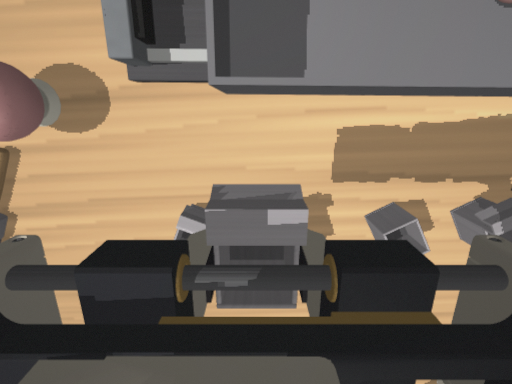

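Run:
```python
from h import *
import cv2
crop('w3',190,50,270,110,8)
a=cv2.imread('pics/w3c.png'); 
o=cv2.imread('pics/w3.png')[60:110,420:512]; cv2.imwrite('pics/w3d.png',cv2.convertScaleAbs(cv2.resize(o,None,fx=8,fy=8,interpolation=cv2.INTER_CUBIC),alpha=1.8))
```

```text
(no output)
```

View pics/w3c.png

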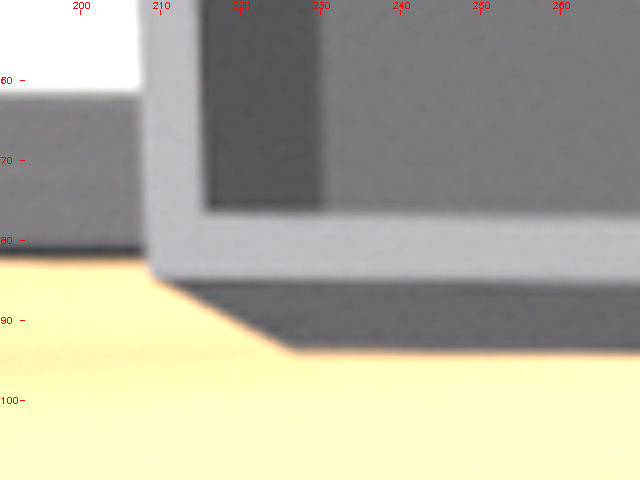

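View pics/w3d.png

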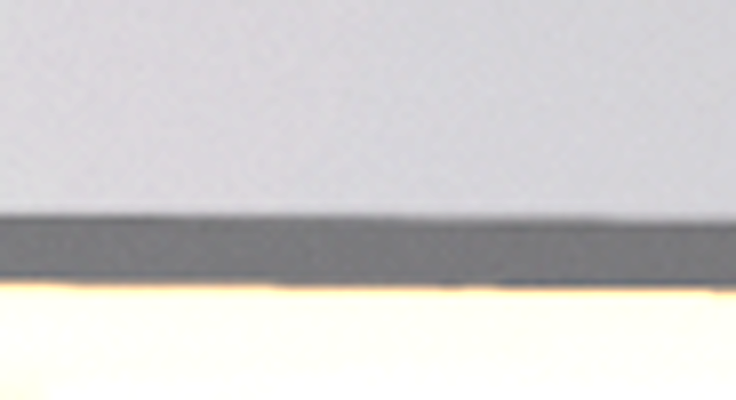

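Run:
```python
from h import *
c=camRt('wrist',bot.get_obs())
a,b,i=[onz(c,q,165)[:2] for q in ((209,84.9),(500,87.5),(260,76.6))]
o=onz(c,(260,85.3),165)
print(a,b,'wall',i-o[:2]); d=(a-b)/np.linalg.norm(a-b); yaw=np.arctan2(-d[0],d[1]); print('yaw',yaw)
ex=np.array([d[1],-d[0]]); mid=a-172*d+2.5*ex
print('near_rim mid',mid, 'predicted right corner',a-344*d)
ct=camRt('top'); 
for P in (a,b,a-344*d): print(proj(ct,[*P,165]))
cs=camRt('side')
for P in (a,a-344*d): print(proj(cs,[*P,165]))
for s in (126,42,-42,-126): print(s,(mid+s*d-28.5*ex).round(1))
```

```text
[642.85912873 209.75805602] [633.56501787  10.14460917] wall [ 5.51773291 -0.18833912]
yaw -0.04652694266985582
near_rim mid [637.35667612  37.82791609] predicted right corner [ 626.85963441 -133.86967305]
[216.75493601 158.9607925 ]
[279.58957153 163.52183404]
[324.90607917 166.81126942]
[250.548187   157.87654527]
[337.7663487  214.54440437]
126 [614.7 165. ]
42 [610.8  81.1]
-42 [606.9  -2.8]
-126 [603.  -86.7]
```

Run:
```python
from h import *
go([612.3,163,165],-1.617)
```

```text
t 10.3 pos [545.5 180.2 209.7] yaw -1.6086 F [-0.1  0.7 -1.2] w 43.7
SHIFT/200 [ 0.0733 -0.3371  0.2233] TURN/45 [0.0003 0.0005 0.0107]
```

```bash
python3 -m inch '[[[0.01,-0.03,0,0,0,0.01,1],[0.02,-0.1,0,0,0,0.01,1],[0.03,-0.18,0,0,0,0.01,1],[0.05,-0.26,0.02,0,0,0.01,1],[0.07,-0.31,0.06,0,0,0.01,1],[0.073,-0.337,0.12,0,0,0.011,1],[0.073,-0.337,0.18,0,0,0.011,1],[0.073,-0.337,0.215,0,0,0.011,1],[0.073,-0.337,0.223,0,0,0.011,1],[0.073,-0.337,0.223,0,0,0.011,1]]]';  python3 - <<'E'
from h import *
snap('wrist','w4');go([612.3,163,165],-1.617); crop('w4',195,150,325,260,6)
E
```

```text
time: 11.55
tool_pos: [612.6, 162.7, 165.4]
tcp_rot: [-3.141, 0.0, -1.618]
contact_force: [-0.4, -0.1, -1.0]
grip_width: 43.8
t 11.6 pos [612.7 162.6 165.6] yaw -1.6176 F [ 0.   0.1 -1.9] w 43.9
SHIFT/200 [-0.0017  0.0021  0.0032] TURN/45 [-0.0011  0.0003 -0.0007]
```

View pics/w4c.png

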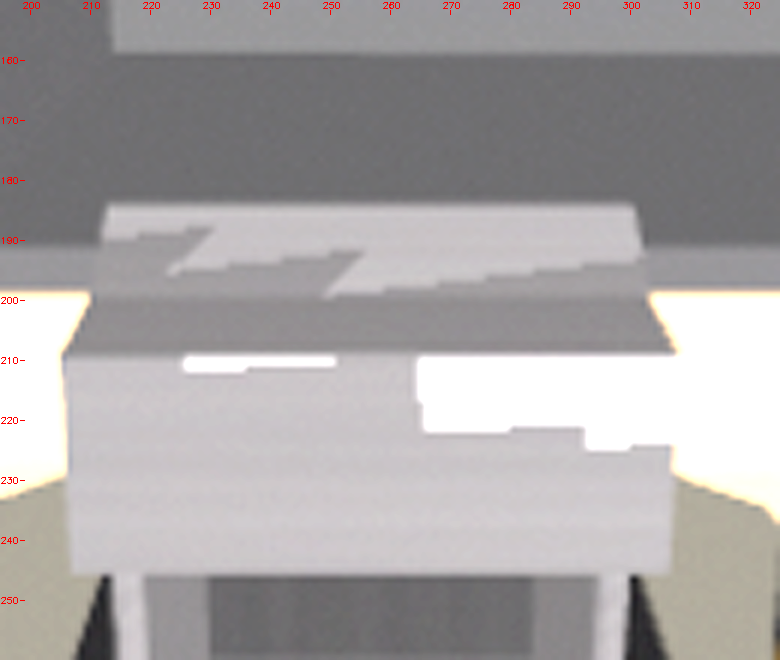

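Run:
```python
from h import *
o=bot.get_obs();c=camRt('wrist',o); b=o['tool_pos'][2]-29.9; cx=o['tool_pos'][0]+.3
for n,q,z in [('rim out L',(203,198.5),165),('rim out R',(320,198.4),165),('rim in',(203,190.7),165),('tongue end 44',(256,184),b+53),('hook front 39',(256,209),b+78),('hook rear 22',(256,245.5),b+78)]:
    print(n,(onz(c,q,z)[0]-cx).round(1))
```

```text
rim out L 29.8
rim out R 26.5
rim in 34.7
tongue end 44 43.6
hook front 39 39.3
hook rear 22 22.1
```

```bash
python3 -m inch '[[[0,0,0.02,0,0,0,1],[0,0,0.06,0,0,0,1],[0,0,0.1,0,0,0,1],[0,0,0.14,0,0,0,1],[0,0,0.17,0,0,0,1],[0,0,0.195,0,0,0,1],[0,0,0.212,0,0,0,1],[0,0,0.222,0,0,0,1],[0,0,0.227,0,0,0,1],[0,0,0.228,0,0,0,1]]]';  python3 - <<'E'
from h import *
snap('wrist','w5');go([612.3,163,120],-1.617)
E
```

```text
time: 12.85
tool_pos: [612.7, 162.5, 119.8]
tcp_rot: [-3.141, 0.0, -1.618]
contact_force: [-1.0, -1.1, -0.5]
grip_width: 44.0
t 12.9 pos [612.7 162.5 119.8] yaw -1.6177 F [-0.2 -0.6 -1.3] w 44.0
SHIFT/200 [-0.0023  0.0021 -0.0009] TURN/45 [-0.0006  0.0002 -0.0009]
```

View pics/w5.png

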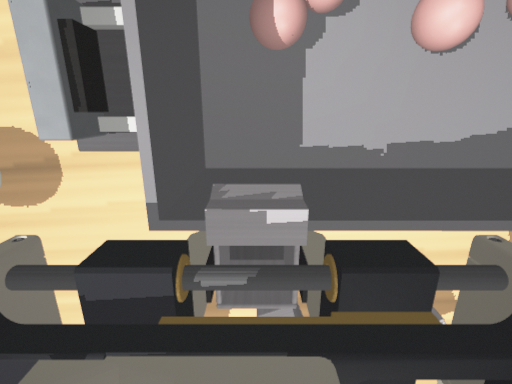

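```bash
python3 -m inch '[[[0,0,0.004,0,0,0,1],[0,0,0.007,0,0,0,1],[0,0,0.007,0,0,0,0],[0,0,0.007,0,0,0,-0.1],[0,0,0.007,0,0,0,-0.2],[0,0,0.007,0,0,0,-0.3],[0,0,0.007,0,0,0,-0.3],[0,0,0.007,0,0,0,-0.3],[0,0,0.007,0,0,0,-0.3],[0,0,0.007,0,0,0,-0.3]]]';  python3 - <<'E'
from h import *
snap('wrist','w6');go([612.3,163,220],-1.617)
E
```

```text
time: 14.15
tool_pos: [612.6, 162.5, 118.1]
tcp_rot: [-3.142, 0.0, -1.618]
contact_force: [-0.1, -0.2, 0.0]
grip_width: 59.6
t 14.2 pos [612.6 162.5 118.1] yaw -1.6177 F [ 0.6 -0.5 -0.9] w 59.4
SHIFT/200 [-0.0025  0.0016 -0.5095] TURN/45 [-0.      0.0001 -0.001 ]
```

View pics/w6.png

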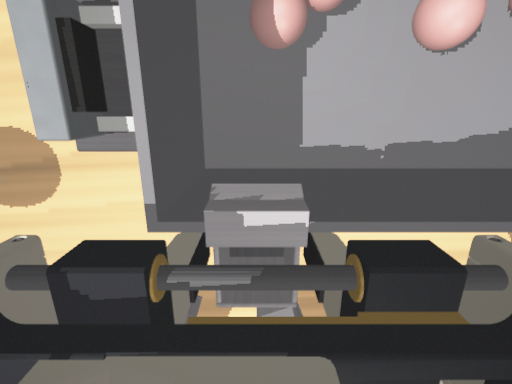

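```bash
python3 -m inch '[[[0,0,-0.08,0,0,0,-0.3],[0,0,-0.2,0,0,0,-0.3],[0,0,-0.35,0,0,0,-0.3],[0,0.02,-0.48,0,0,0,-0.5],[-0.06,0.12,-0.55,0,0,0.05,-1],[-0.16,0.26,-0.58,0,0,0.1,-1],[-0.28,0.42,-0.58,0,0,0.17,-1],[-0.38,0.56,-0.58,0,0,0.23,-1],[-0.45,0.65,-0.58,0,0,0.26,-1],[-0.47,0.67,-0.58,0,0,0.26,-1]]]';  python3 - <<'E'
from h import *
snap('wrist','w7');snap('side','s7');go([473,261,220],-1.8)
E
```

```text
time: 15.45
tool_pos: [482.5, 263.5, 235.5]
tcp_rot: [-3.14, 0.001, -1.82]
contact_force: [0.2, -0.9, -0.1]
grip_width: 91.6
t 15.55 pos [483.4 262.9 235. ] yaw -1.8207 F [-0.1  0.6  0.1] w 92.0
SHIFT/200 [0.0221 0.0481 0.0748] TURN/45 [-0.0016  0.0009 -0.0263]
```

View pics/w7.png

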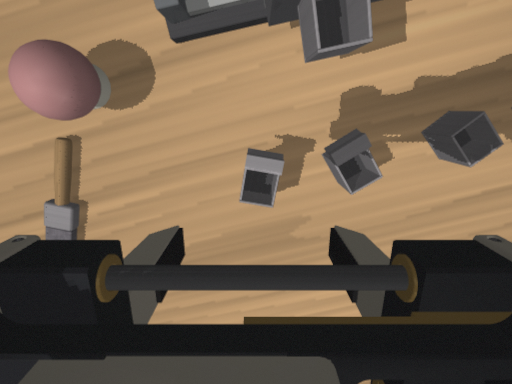

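View pics/s7.png

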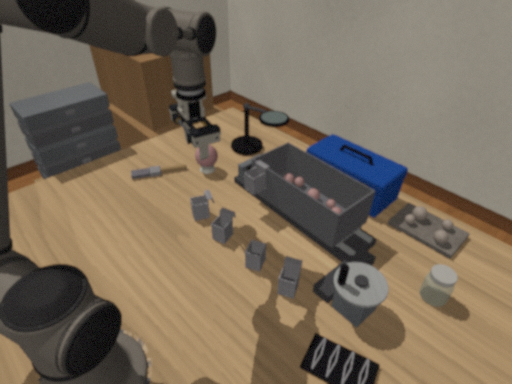

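Cup A hangs at the left end of the rim (side view (255,180)). In the wrist view, B is at (262,178). I'll take a settled picture before measuring B.

Run:
```python
from h import *
im,o=snap('wrist','w8');print(o['tool_pos'],o['tcp_rot'],o['time']); crop('w8',225,135,305,220,7)
```

```text
[483.38626972 262.89160709 234.97545447] [-3.14035968e+00  7.03682437e-04 -1.82067591e+00] 15.55
```

View pics/w8c.png

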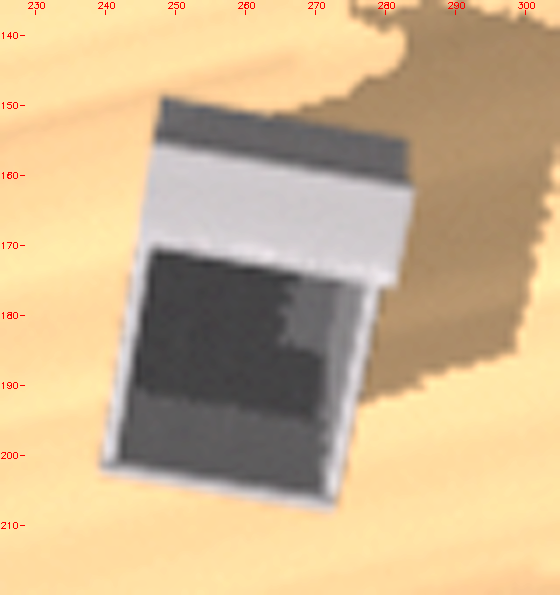

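Run:
```python
from h import *
c=camRt('wrist',bot.get_obs())
cen,y=cup(c,(239.5,202.3),(273,207.5),(246.8,155.3),(283.7,161.5))
go([*cen,30],-np.pi/2+y)
```

```text
widths 43.1 43.0
yaws [-0.413 -0.418 -0.416] len back->hook front 62.9
centre [472.4 262.2] alt from hook [471.4 262.7] yaw -0.416
t 15.6 pos [483.8 262.5 234.7] yaw -1.8215 F [ 0.4  0.5 -0. ] w 92.0
SHIFT/200 [0.0157 0.056  1.0235] TURN/45 [-0.0014  0.0007  0.2109]
```

```bash
python3 -m inch '[[[0,0.01,0.08,0,0,0.05,-1],[0.01,0.03,0.22,0,0,0.1,-1],[0.01,0.05,0.38,0,0,0.16,-1],[0.015,0.057,0.54,0,0,0.2,-1],[0.015,0.057,0.68,0,0,0.211,-1],[0.015,0.057,0.8,0,0,0.211,-1],[0.015,0.057,0.89,0,0,0.211,-1],[0.015,0.057,0.96,0,0,0.211,-1],[0.015,0.057,0.99,0,0,0.211,-1],[0.015,0.057,1,0,0,0.211,-1]]]' && python3 -m inch '[[[0,0,0.02,0,0,0,-0.5],[0,0,0.024,0,0,0,0],[0,0,0.024,0,0,0,1],[0,0,0.024,0,0,0,1],[0,0,0.024,0,0,0,1],[0,0,0.024,0,0,0,1],[0,0,0.024,0,0,0,1],[0,0,0.024,0,0,0,1],[0,0,0.024,0,0,0,1],[0,0,0.024,0,0,0,1]]]'
python3 - <<'E'
from h import *
snap('wrist','w9'); go([472,262.4,30],-1.987)
E
```

```text
time: 16.85
tool_pos: [471.7, 262.5, 34.1]
tcp_rot: [-3.141, 0.0, -1.988]
contact_force: [-0.7, -0.3, -0.1]
grip_width: 91.7
time: 18.1
tool_pos: [471.4, 262.7, 29.4]
tcp_rot: [-3.142, 0.0, -1.988]
contact_force: [-1.0, -0.6, 2.8]
grip_width: 43.7
t 18.15 pos [471.4 262.6  29.5] yaw -1.9877 F [-0.2  0.2  2.1] w 44.0
SHIFT/200 [-0.     -0.003  -0.0027] TURN/45 [-0.0002  0.0003 -0.0008]
```

View pics/w9.png

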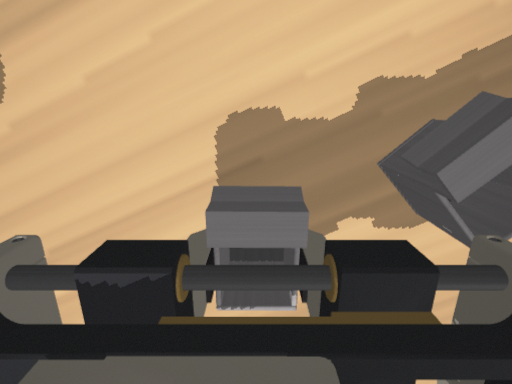

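```bash
python3 -m inch '[[[0,0,-0.08,0,0,0,1],[0,0,-0.2,0,0,0,1],[0,0,-0.35,0,0,0,1],[0,0,-0.5,0,0,0,1],[0,0,-0.65,0,0,0,1],[0,0,-0.77,0,0,0,1],[0,0,-0.86,0,0,0,1],[0,0,-0.9,0,0,0,1],[0,0,-0.9,0,0,0,1],[0,0,-0.9,0,0,0,1]]]';  python3 - <<'E'
from h import *
go([575,80,209],-1.617)
E
```

```text
time: 19.4
tool_pos: [470.9, 262.4, 208.5]
tcp_rot: [3.14, -0.001, -1.988]
contact_force: [-0.2, 0.3, -2.5]
grip_width: 44.2
t 19.4 pos [470.9 262.4 208.5] yaw -1.9877 F [-0.2  0.3 -2.5] w 44.2
SHIFT/200 [ 0.6231 -0.8453 -0.0028] TURN/45 [ 0.0018 -0.0011 -0.472 ]
```

```bash
python3 -m inch '[[[0.04,-0.05,0,0,0,-0.03,1],[0.12,-0.16,0,0,0,-0.1,1],[0.21,-0.29,0,0,0,-0.17,1],[0.31,-0.42,0,0,0,-0.25,1],[0.41,-0.55,0,0,0,-0.33,1],[0.5,-0.67,0,0,0,-0.39,1],[0.57,-0.77,0,0,0,-0.44,1],[0.61,-0.83,0,0,0,-0.47,1],[0.623,-0.845,0,0,0,-0.472,1],[0.623,-0.845,0,0,0,-0.472,1]]]';  python3 - <<'E'
from h import *
go([608.7,78.6,165],-1.617);snap('wrist','w10');go([608.7,78.6,165],-1.617)
E
```

```text
time: 20.65
tool_pos: [575.0, 80.4, 208.7]
tcp_rot: [3.14, 0.0, -1.618]
contact_force: [-0.1, 1.2, -1.8]
grip_width: 43.8
t 20.65 pos [575.   80.4 208.7] yaw -1.6176 F [-0.1  1.2 -1.8] w 43.8
SHIFT/200 [ 0.0012 -0.1688  0.2184] TURN/45 [ 0.0017  0.0003 -0.0008]
t 20.7 pos [575.   80.7 208.9] yaw -1.617 F [ 0.4  0.1 -1.2] w 43.9
SHIFT/200 [ 0.0028 -0.169   0.2195] TURN/45 [ 0.0012  0.0004 -0.    ]
```

View pics/w10.png

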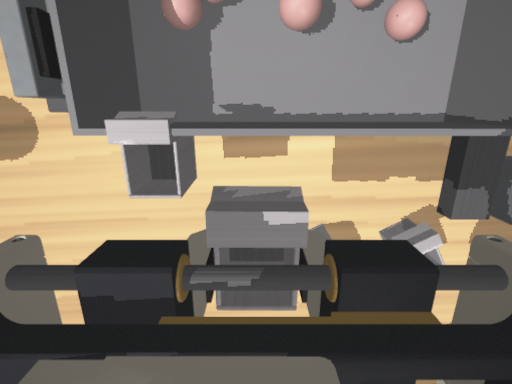

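A hangs on the rim (hook at (140,128)). Next I'll move B over slot 2.

```bash
python3 -m inch '[[[0,-0.02,0,0,0,0,1],[0,-0.06,0,0,0,0,1],[0,-0.11,0,0,0,0,1],[0,-0.15,0.03,0,0,0,1],[0.002,-0.169,0.08,0,0,0,1],[0.002,-0.169,0.14,0,0,0,1],[0.002,-0.169,0.19,0,0,0,1],[0.002,-0.169,0.215,0,0,0,1],[0.002,-0.169,0.219,0,0,0,1],[0.002,-0.169,0.219,0,0,0,1]]]';  python3 - <<'E'
from h import *
snap('wrist','w11');go([608.7,78.6,120],-1.617); crop('w11',195,150,325,260,6)
E
```

```text
time: 21.95
tool_pos: [609.4, 78.3, 165.9]
tcp_rot: [-3.141, 0.0, -1.617]
contact_force: [0.3, 0.5, -1.9]
grip_width: 44.0
t 22.0 pos [609.4  78.3 166. ] yaw -1.6169 F [ 0.7  0.1 -2.3] w 43.8
SHIFT/200 [-0.0013  0.0038  0.2301] TURN/45 [-0.0012  0.0001  0.0001]
```

View pics/w11c.png

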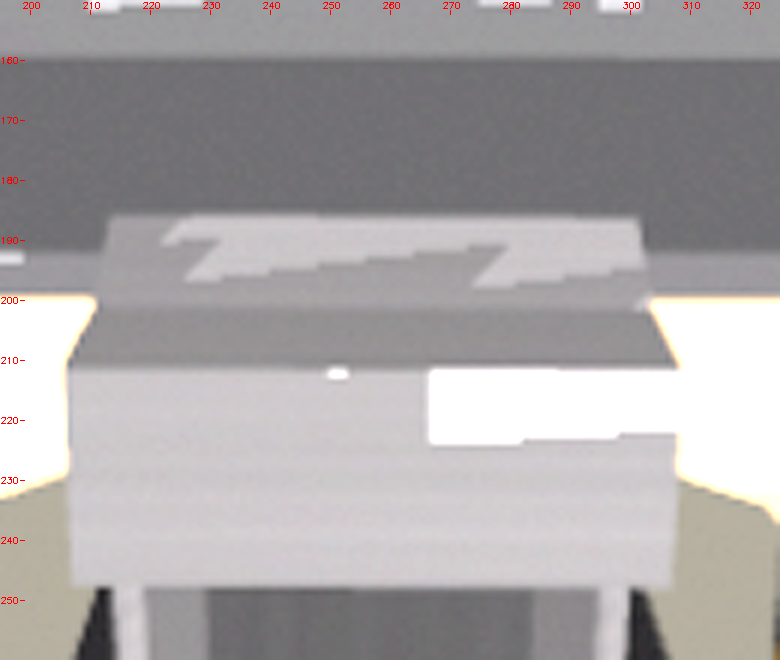

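```bash
python3 -m inch '[[[0,0,0.02,0,0,0,1],[0,0,0.06,0,0,0,1],[0,0,0.1,0,0,0,1],[0,0,0.14,0,0,0,1],[0,0,0.17,0,0,0,1],[0,0,0.195,0,0,0,1],[0,0,0.215,0,0,0,1],[0,0,0.228,0,0,0,1],[0,0,0.235,0,0,0,1],[0,0,0.238,0,0,0,1]]]' && python3 -m inch '[[[0,0,0.002,0,0,0,1],[0,0,0.003,0,0,0,0],[0,0,0.003,0,0,0,-0.1],[0,0,0.003,0,0,0,-0.2],[0,0,0.003,0,0,0,-0.3],[0,0,0.003,0,0,0,-0.3],[0,0,0.003,0,0,0,-0.3],[0,0,0.003,0,0,0,-0.3],[0,0,0,0,0,0,-0.3],[0,0,0,0,0,0,-0.3]]]';  python3 - <<'E'
from h import *
snap('wrist','w12');snap('top','t12');go([461,141,235],-1.27)
crop('t12',150,190,340,240,4.2)
E
```

```text
time: 23.25
tool_pos: [609.4, 78.3, 119.2]
tcp_rot: [-3.14, 0.0, -1.617]
contact_force: [-3.7, -0.0, 7.3]
grip_width: 43.6
time: 24.5
tool_pos: [609.2, 78.3, 118.0]
tcp_rot: [-3.141, 0.0, -1.617]
contact_force: [0.0, 0.2, -0.2]
grip_width: 59.9
t 24.6 pos [609.2  78.3 118. ] yaw -1.617 F [0.1 0.2 0.6] w 59.9
SHIFT/200 [-0.2791  0.7547 -0.5852] TURN/45 [-2.000e-04  1.000e-04 -4.418e-01]
```

View pics/w12.png

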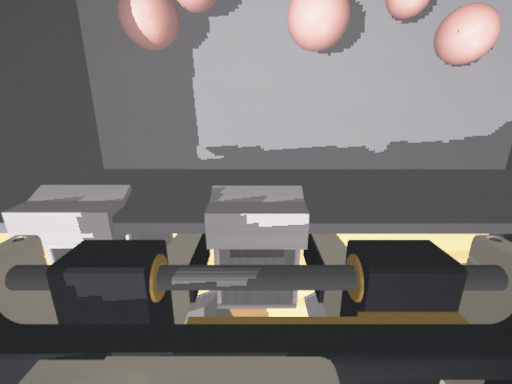

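View pics/t12c.png

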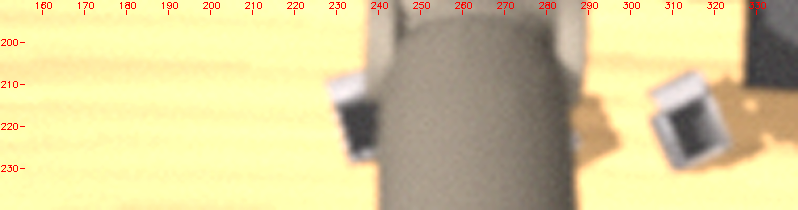

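B is over the rim, with a 7 N seat contact before release. C and D are where they were. Going to C.

```bash
python3 -m inch '[[[0,0,-0.08,0,0,0,-0.3],[0,0,-0.2,0,0,0,-0.3],[0,0,-0.35,0,0,0,-0.3],[0,0.02,-0.48,0,0,0,-0.5],[-0.03,0.12,-0.55,0,0,-0.07,-1],[-0.08,0.26,-0.58,0,0,-0.15,-1],[-0.15,0.44,-0.58,0,0,-0.25,-1],[-0.22,0.6,-0.58,0,0,-0.36,-1],[-0.27,0.7,-0.58,0,0,-0.44,-1],[-0.28,0.72,-0.58,0,0,-0.44,-1]]]' && python3 -m inch '[[[0,0,0.02,0,0,0,-1],[0,0,0.04,0,0,0,-1],[0,0,0.04,0,0,0,-1],[0,0,0.04,0,0,0,-1],[0,0,0.04,0,0,0,-1],[0,0,0.04,0,0,0,-1],[0,0,0.04,0,0,0,-1],[0,0,0.04,0,0,0,-1],[0,0,0.04,0,0,0,-1],[0,0,0.04,0,0,0,-1]]]';  python3 - <<'E'
from h import *
im,o=snap('wrist','w13');print(o['tool_pos'],o['tcp_rot']); crop('w13',215,115,305,215,6)
E
```

```text
time: 25.85
tool_pos: [467.4, 141.4, 235.3]
tcp_rot: [-3.14, -0.0, -1.271]
contact_force: [0.4, -0.2, 0.1]
grip_width: 91.8
time: 27.1
tool_pos: [467.9, 140.9, 225.9]
tcp_rot: [-3.141, 0.0, -1.271]
contact_force: [-0.2, 0.6, -0.1]
grip_width: 92.1
[467.93810299 140.86865068 225.93457583] [-3.14146148e+00  6.30693107e-05 -1.27138992e+00]
```

View pics/w13.png

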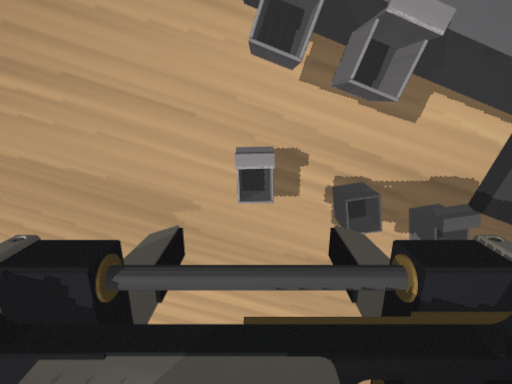

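View pics/w13c.png

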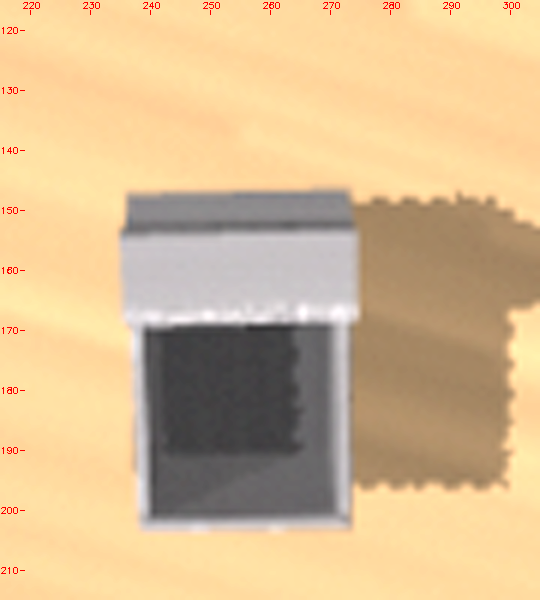

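Run:
```python
from h import *
c=camRt('wrist',bot.get_obs())
cen,y=cup(c,(238,203.2),(273.3,202.8),(234.8,153.3),(274.2,152.8))
go([*cen,29.5],-np.pi/2+y)
```

```text
widths 43.5 43.7
yaws [0.311 0.312 0.318] len back->hook front 64.0
centre [462.8 141.1] alt from hook [462.7 141.5] yaw 0.312
t 27.15 pos [467.9 140.9 225.9] yaw -1.2714 F [-0.3 -0.  -0.7] w 91.8
SHIFT/200 [-0.0086  0.0239  0.9821] TURN/45 [-0.      0.0001 -0.0159]
```

```bash
python3 -m inch '[[[0,0.01,0.08,0,0,-0.01,-1],[-0.005,0.02,0.22,0,0,-0.016,-1],[-0.008,0.024,0.38,0,0,-0.016,-1],[-0.008,0.024,0.54,0,0,-0.016,-1],[-0.008,0.024,0.68,0,0,-0.016,-1],[-0.008,0.024,0.8,0,0,-0.016,-1],[-0.008,0.024,0.89,0,0,-0.016,-1],[-0.008,0.024,0.95,0,0,-0.016,-1],[-0.008,0.024,0.975,0,0,-0.016,-1],[-0.008,0.024,0.98,0,0,-0.016,-1]]]' && python3 -m inch '[[[0,0,0,0,0,0,-0.5],[0,0,0,0,0,0,0],[0,0,0,0,0,0,1],[0,0,0,0,0,0,1],[0,0,0,0,0,0,1],[0,0,0,0,0,0,1],[0,0,0,0,0,0,1],[0,0,0,0,0,0,1],[0,0,0,0,0,0,1],[0,0,0,0,0,0,1]]]' && python3 -m inch '[[[0,0,-0.08,0,0,0,1],[0,0,-0.2,0,0,0,1],[0,0,-0.35,0,0,0,1],[0,0,-0.5,0,0,0,1],[0,0,-0.65,0,0,0,1],[0,0,-0.77,0,0,0,1],[0,0,-0.86,0,0,0,1],[0,0,-0.9,0,0,0,1],[0,0,-0.9,0,0,0,1],[0,0,-0.9,0,0,0,1]]]';python3 - <<'E'
from h import *
snap('wrist','w14'); go([575,-4,209],-1.617)
E
```

```text
time: 28.4
tool_pos: [463.1, 141.0, 30.1]
tcp_rot: [-3.141, 0.0, -1.259]
contact_force: [0.8, 0.0, -0.5]
grip_width: 92.2
time: 29.65
tool_pos: [462.9, 141.0, 30.0]
tcp_rot: [-3.141, 0.0, -1.259]
contact_force: [-0.2, 0.2, 1.2]
grip_width: 43.9
time: 30.9
tool_pos: [462.3, 140.9, 208.9]
tcp_rot: [3.14, 0.0, -1.259]
contact_force: [0.2, 0.9, -3.2]
grip_width: 43.7
t 30.95 pos [462.3 140.9 209. ] yaw -1.2589 F [ 0.1  0.1 -2.1] w 43.4
SHIFT/200 [ 0.8624 -0.3138 -0.0012] TURN/45 [2.40e-03 1.00e-04 4.56e-01]
```

View pics/w14.png

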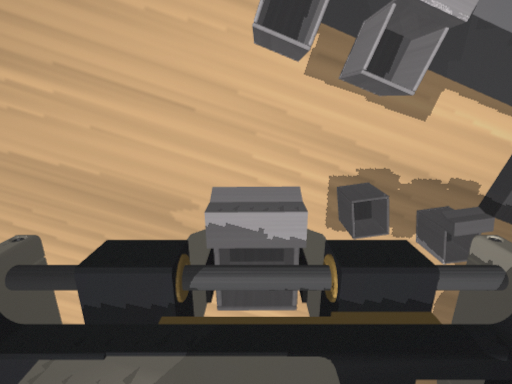

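```bash
python3 -m inch '[[[0.05,-0.02,0,0,0,0.03,1],[0.16,-0.06,0,0,0,0.1,1],[0.29,-0.11,0,0,0,0.17,1],[0.43,-0.16,0,0,0,0.25,1],[0.57,-0.21,0,0,0,0.32,1],[0.69,-0.25,0,0,0,0.38,1],[0.79,-0.29,0,0,0,0.43,1],[0.845,-0.31,0,0,0,0.455,1],[0.862,-0.314,0,0,0,0.456,1],[0.862,-0.314,0,0,0,0.456,1]]]';  python3 - <<'E'
from h import *
snap('wrist','w15');go([605.3,-5.6,165],-1.617)
E
```

```text
time: 32.2
tool_pos: [575.3, -3.6, 209.7]
tcp_rot: [3.141, 0.0, -1.617]
contact_force: [-0.3, 0.1, -3.0]
grip_width: 44.1
t 32.25 pos [575.2  -3.4 209.9] yaw -1.6163 F [-0.1 -0.5 -2.3] w 43.8
SHIFT/200 [ 0.0043 -0.1511  0.2243] TURN/45 [0.0005 0.0004 0.0008]
```

View pics/w15.png

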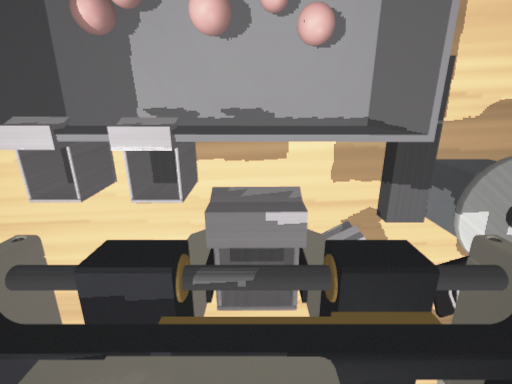

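```bash
python3 - <<'E'
from h import *
c=camRt('wrist',bot.get_obs()); print(onz(c,(434.5,138.7),165),onz(c,(220,138),165))
E
python3 -m inch '[[[0,-0.02,0,0,0,0,1],[0,-0.06,0,0,0,0,1],[0.002,-0.1,0,0,0,0,1],[0.004,-0.135,0.03,0,0,0,1],[0.004,-0.151,0.08,0,0,0,1],[0.004,-0.151,0.14,0,0,0,1],[0.004,-0.151,0.19,0,0,0,1],[0.004,-0.151,0.22,0,0,0,1],[0.004,-0.151,0.224,0,0,0,1],[0.004,-0.151,0.224,0,0,0,1]]]';  python3 - <<'E'
from h import *
snap('wrist','w16');go([605.3,-5.6,120],-1.617); crop('w16',195,150,325,260,6)
E
```

```text
[ 629.04859027 -134.2345753   165.        ] [636.6516445   20.96181951 165.        ]
time: 33.5
tool_pos: [605.9, -6.0, 165.5]
tcp_rot: [-3.141, 0.0, -1.617]
contact_force: [-0.3, 1.1, -1.5]
grip_width: 43.8
t 33.55 pos [605.9  -6.  165.6] yaw -1.6169 F [ 0.  -0.2 -3.1] w 43.6
SHIFT/200 [-0.0019  0.0034  0.2279] TURN/45 [-0.0012  0.      0.0001]
```

View pics/w16c.png

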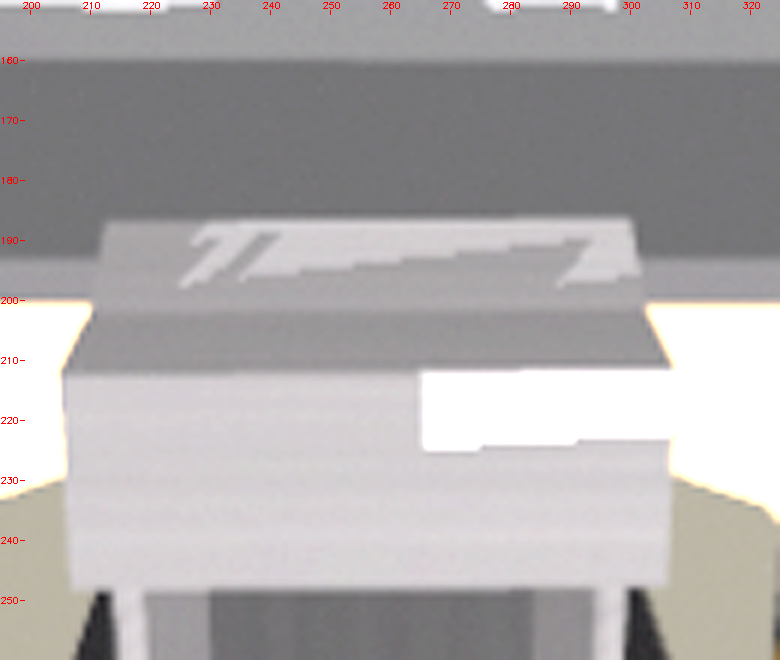

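```bash
python3 -m inch '[[[0,0,0.02,0,0,0,1],[0,0,0.06,0,0,0,1],[0,0,0.1,0,0,0,1],[0,0,0.14,0,0,0,1],[0,0,0.17,0,0,0,1],[0,0,0.195,0,0,0,1],[0,0,0.213,0,0,0,1],[0,0,0.224,0,0,0,1],[0,0,0.231,0,0,0,1],[0,0,0.234,0,0,0,1]]]' && python3 -m inch '[[[0,0,0.002,0,0,0,1],[0,0,0.003,0,0,0,0],[0,0,0.003,0,0,0,-0.1],[0,0,0.003,0,0,0,-0.2],[0,0,0.003,0,0,0,-0.3],[0,0,0.003,0,0,0,-0.3],[0,0,0.003,0,0,0,-0.3],[0,0,0.003,0,0,0,-0.3],[0,0,0,0,0,0,-0.3],[0,0,0,0,0,0,-0.3]]]';  python3 - <<'E'
from h import *
snap('wrist','w17');snap('top','t17');go([467,-119,235],-1.2)
crop('t17',150,190,340,240,4.2)
E
```

```text
time: 34.8
tool_pos: [606.0, -6.0, 119.7]
tcp_rot: [-3.14, -0.0, -1.617]
contact_force: [-4.9, 0.8, 7.3]
grip_width: 43.7
time: 36.05
tool_pos: [605.7, -6.0, 118.4]
tcp_rot: [-3.141, 0.0, -1.617]
contact_force: [-0.1, -0.1, -0.9]
grip_width: 59.8
t 36.15 pos [605.7  -6.  118.3] yaw -1.6169 F [ 0.3 -0.1 -0.1] w 59.9
SHIFT/200 [ 0.5965  0.6666 -0.5835] TURN/45 [-0.000e+00  1.000e-04 -5.308e-01]
```

View pics/w17.png

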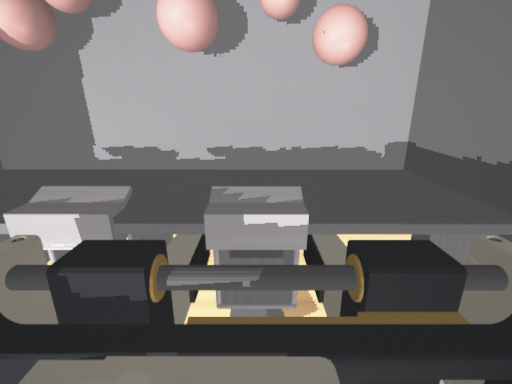

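View pics/t17c.png

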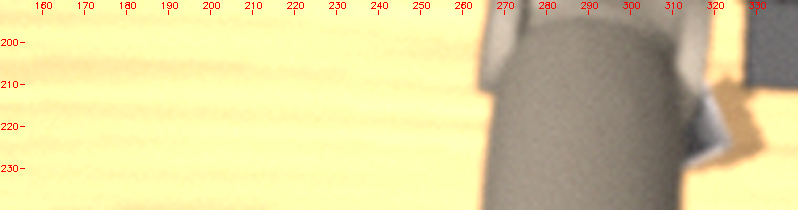

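C hangs, and D still shows at its place. Going to D.

```bash
python3 -m inch '[[[0,0,-0.08,0,0,0,-0.3],[0,0,-0.2,0,0,0,-0.3],[0,0,-0.35,0,0,0,-0.3],[0,0.02,-0.48,0,0,0,-0.5],[0.06,0.1,-0.56,0,0,-0.08,-1],[0.18,0.23,-0.58,0,0,-0.18,-1],[0.33,0.38,-0.58,0,0,-0.3,-1],[0.47,0.53,-0.58,0,0,-0.43,-1],[0.57,0.64,-0.58,0,0,-0.53,-1],[0.6,0.66,-0.58,0,0,-0.53,-1]]]' && python3 -m inch '[[[0,0,0.02,0,0,0,-1],[0,0,0.04,0,0,0,-1],[0,0,0.04,0,0,0,-1],[0,0,0.04,0,0,0,-1],[0,0,0.04,0,0,0,-1],[0,0,0.04,0,0,0,-1],[0,0,0.04,0,0,0,-1],[0,0,0.04,0,0,0,-1],[0,0,0.04,0,0,0,-1],[0,0,0.04,0,0,0,-1]]]';  python3 - <<'E'
from h import *
im,o=snap('wrist','w18');print(o['tool_pos'],o['tcp_rot']); crop('w18',215,115,315,215,6)
E
```

```text
time: 37.4
tool_pos: [467.6, -120.7, 235.7]
tcp_rot: [-3.14, -0.001, -1.203]
contact_force: [0.8, 0.2, 0.0]
grip_width: 92.0
time: 38.65
tool_pos: [468.3, -119.8, 226.3]
tcp_rot: [-3.142, 0.0, -1.201]
contact_force: [0.6, -0.8, -0.2]
grip_width: 91.7
[ 468.2789513  -119.78355065  226.29399111] [-3.14152051e+00  1.07314080e-04 -1.20074404e+00]
```

View pics/w18.png

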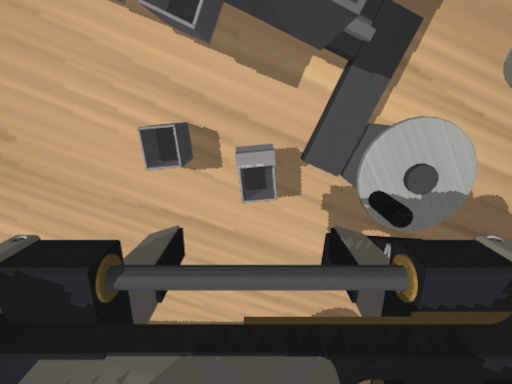

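View pics/w18c.png

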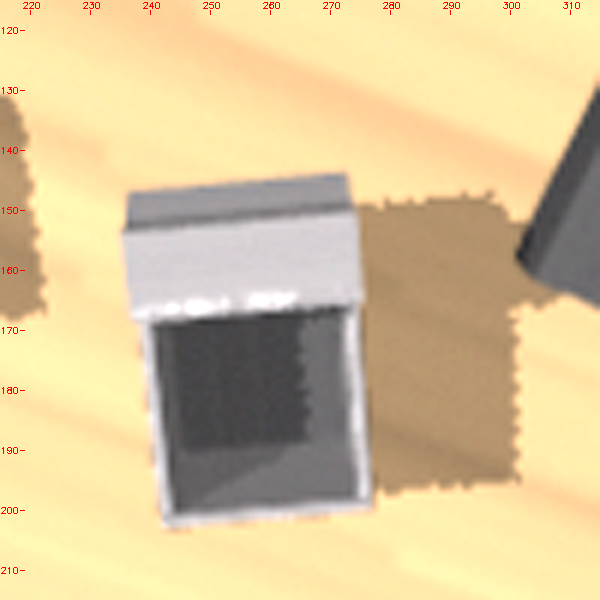

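Run:
```python
from h import *
c=camRt('wrist',bot.get_obs())
cen,y=cup(c,(242.5,203),(276.8,200),(235.6,153.5),(274.3,150.3))
go([*cen,29.5],-np.pi/2+y)
for z,q in ((161,(402,215)),(105,(378,200)),(113,(422,179)),(103,(417,174))): print(z,onz(c,q,z))
G=onz(c,(402,215),161)[:2]; H=onz(c,(420,179),113)[:2]; print(np.linalg.norm(G-H))
# body rectangle distance
ax=np.array([-np.sin(y),np.cos(y)]); ex=np.array([np.cos(y),np.sin(y)])
for n,P in (('grip',G),('hub',H)): print(n,'along jaw',(P-cen)@ax,'along x',(P-cen)@ex)
```

```text
widths 42.4 43.1
yaws [0.462 0.452 0.458] len back->hook front 63.6
centre [ 466.  -122.2] alt from hook [ 465.6 -122.3] yaw 0.458
t 38.7 pos [ 468.3 -119.8  226.3] yaw -1.2007 F [-0.1 -0.4  0.5] w 91.8
SHIFT/200 [0.0067 0.0151 0.9841] TURN/45 [-1.000e-04  0.000e+00 -1.124e-01]
161 [ 507.15259566 -239.63245639  161.        ]
105 [ 503.9597589  -244.52234287  105.        ]
113 [ 540.96214595 -270.82990276  113.        ]
103 [ 543.66752617 -269.79620784  103.        ]
44.196959280933996
grip along jaw -123.5723659032063 along x -15.027814018860127
hub along jaw -164.4944266107747 along x 1.668178228581321
```

```bash
python3 -m inch '[[[0,0.01,0.08,0,0,-0.05,-1],[0.005,0.015,0.22,0,0,-0.1,-1],[0.006,0.016,0.38,0,0,-0.112,-1],[0.006,0.016,0.54,0,0,-0.112,-1],[0.006,0.016,0.68,0,0,-0.112,-1],[0.006,0.016,0.79,0,0,-0.112,-1],[0.006,0.016,0.88,0,0,-0.112,-1],[0.006,0.016,0.93,0,0,-0.112,-1],[0.006,0.016,0.953,0,0,-0.112,-1],[0.006,0.016,0.956,0,0,-0.112,-1]]]' && python3 -m inch '[[[0,0,0,0,0,0,-0.5],[0,0,0,0,0,0,0],[0,0,0,0,0,0,1],[0,0,0,0,0,0,1],[0,0,0,0,0,0,1],[0,0,0,0,0,0,1],[0,0,0,0,0,0,1],[0,0,0,0,0,0,1],[0,0,0,0,0,0,1],[0,0,0,0,0,0,1]]]' && python3 -m inch '[[[0,0,-0.08,0,0,0,1],[0,0,-0.2,0,0,0,1],[0,0,-0.35,0,0,0,1],[0,0,-0.5,0,0,0,1],[0,0,-0.65,0,0,0,1],[0,0,-0.77,0,0,0,1],[0,0,-0.86,0,0,0,1],[0,0,-0.9,0,0,0,1],[0,0,-0.9,0,0,0,1],[0,0,-0.9,0,0,0,1]]]';python3 - <<'E'
from h import *
snap('wrist','w19'); go([570,-88,214],-1.617)
E
```

```text
time: 39.95
tool_pos: [465.9, -122.1, 35.3]
tcp_rot: [-3.141, -0.0, -1.113]
contact_force: [0.2, -0.4, 0.3]
grip_width: 91.6
time: 41.2
tool_pos: [465.7, -122.0, 35.1]
tcp_rot: [-3.142, 0.0, -1.113]
contact_force: [-0.6, -0.1, 0.6]
grip_width: 44.1
time: 42.45
tool_pos: [465.2, -121.9, 214.2]
tcp_rot: [3.14, 0.001, -1.113]
contact_force: [-0.6, -0.8, -1.2]
grip_width: 43.8
t 42.5 pos [ 465.3 -121.9  214.2] yaw -1.1128 F [ 0.1 -0.1 -1.4] w 43.6
SHIFT/200 [ 7.950e-02 -5.446e-01  1.000e-04] TURN/45 [0.0019 0.0015 0.642 ]
```

View pics/w19.png

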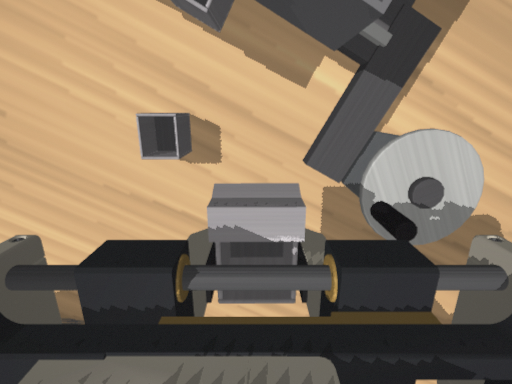

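```bash
python3 -m inch '[[[0.005,-0.03,0,0,0,0.05,1],[0.015,-0.1,0,0,0,0.14,1],[0.03,-0.18,0,0,0,0.24,1],[0.04,-0.27,0,0,0,0.35,1],[0.05,-0.36,0,0,0,0.46,1],[0.06,-0.44,0,0,0,0.55,1],[0.07,-0.5,0,0,0,0.61,1],[0.078,-0.535,0,0,0,0.64,1],[0.079,-0.545,0,0,0,0.642,1],[0.079,-0.545,0,0,0,0.642,1]]]';  python3 - <<'E'
from h import *
snap('wrist','w20');go([601.8,-90,170],-1.617)
E
```

```text
time: 43.75
tool_pos: [570.2, -88.1, 214.9]
tcp_rot: [3.141, 0.0, -1.617]
contact_force: [0.2, 0.4, -1.5]
grip_width: 44.0
t 43.8 pos [570.1 -88.1 215. ] yaw -1.6167 F [ 0.1  0.5 -1.7] w 43.8
SHIFT/200 [ 0.002  -0.1587  0.225 ] TURN/45 [0.0005 0.0001 0.0004]
```

View pics/w20.png

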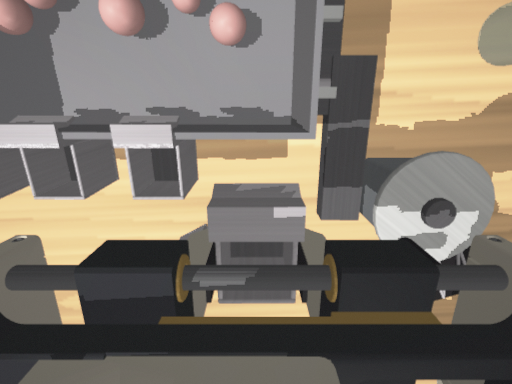

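```bash
python3 -m inch '[[[0,-0.02,0,0,0,0,1],[0,-0.06,0,0,0,0,1],[0.002,-0.1,0,0,0,0,1],[0.002,-0.14,0.03,0,0,0,1],[0.002,-0.158,0.08,0,0,0,1],[0.002,-0.158,0.14,0,0,0,1],[0.002,-0.158,0.19,0,0,0,1],[0.002,-0.158,0.22,0,0,0,1],[0.002,-0.158,0.225,0,0,0,1],[0.002,-0.158,0.225,0,0,0,1]]]';  python3 - <<'E'
from h import *
snap('wrist','w21');go([601.8,-90,124.5],-1.617); crop('w21',195,150,325,260,6)
E
```

```text
time: 45.05
tool_pos: [602.1, -89.9, 170.4]
tcp_rot: [-3.141, -0.0, -1.617]
contact_force: [0.0, -0.3, -1.3]
grip_width: 43.7
t 45.1 pos [602.3 -89.9 170.6] yaw -1.6169 F [-0.4 -0.3 -1.2] w 44.2
SHIFT/200 [0.0005 0.0024 0.2304] TURN/45 [-0.0011 -0.0001  0.0001]
```

View pics/w21c.png

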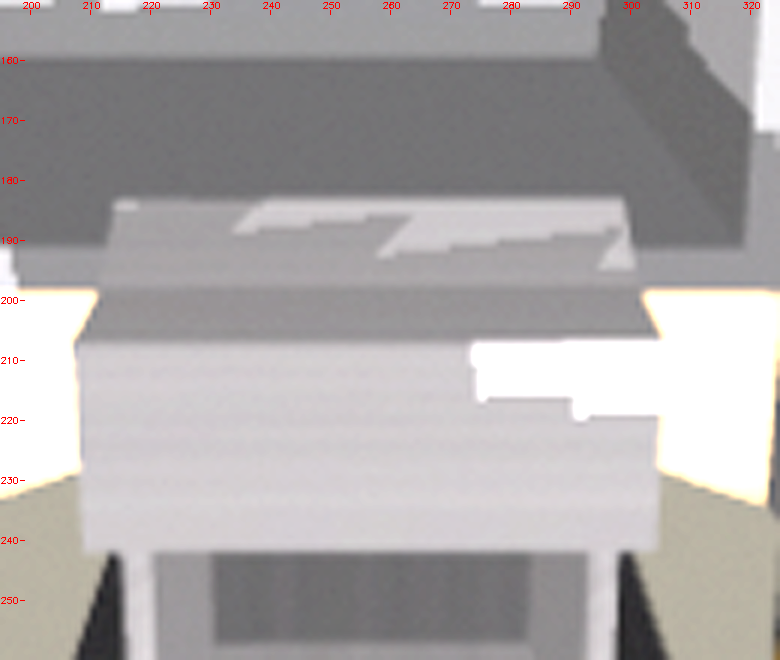

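Run:
```python
from h import *
o=bot.get_obs();c=camRt('wrist',o); b=o['tool_pos'][2]-35; t=o['tool_pos'][0]
for n,q,z in [('rim out L',(200,198.3),165),('rim out R',(312,198.3),165),('tongue end 44',(256,183),b+53),('hook front 39',(256,206.7),b+78),('hook rear 22',(256,241.8),b+78)]:
    print(n,(onz(c,q,z)[0]-t).round(1))
```

```text
rim out L 28.7
rim out R 25.5
tongue end 44 43.1
hook front 39 38.8
hook rear 22 21.7
```

```bash
python3 -m inch '[[[0,0,0.02,0,0,0,1],[0,0,0.06,0,0,0,1],[0,0,0.1,0,0,0,1],[0,0,0.14,0,0,0,1],[0,0,0.17,0,0,0,1],[0,0,0.195,0,0,0,1],[0,0,0.213,0,0,0,1],[0,0,0.225,0,0,0,1],[0,0,0.232,0,0,0,1],[0,0,0.236,0,0,0,1]]]' && python3 -m inch '[[[0,0,0.002,0,0,0,1],[0,0,0.003,0,0,0,0],[0,0,0.003,0,0,0,-0.1],[0,0,0.003,0,0,0,-0.2],[0,0,0.003,0,0,0,-0.3],[0,0,0.003,0,0,0,-0.3],[0,0,0.003,0,0,0,-0.3],[0,0,0.003,0,0,0,-0.3],[0,0,0,0,0,0,-0.3],[0,0,0,0,0,0,-0.3]]]';  python3 - <<'E'
from h import *
snap('wrist','w22');go([600,-90,124.5],-1.617)
E
```

```text
time: 46.35
tool_pos: [602.5, -89.9, 124.6]
tcp_rot: [-3.139, -0.0, -1.617]
contact_force: [-3.1, 1.5, 9.2]
grip_width: 43.9
time: 47.6
tool_pos: [602.1, -89.9, 123.0]
tcp_rot: [-3.141, 0.0, -1.617]
contact_force: [1.1, -0.5, -0.4]
grip_width: 59.8
t 47.65 pos [602.1 -89.9 123. ] yaw -1.617 F [-0.4  0.3  0.4] w 59.1
SHIFT/200 [ 0.001   0.0103 -0.0077] TURN/45 [-0.0002  0.0001  0.    ]
```

View pics/w22.png

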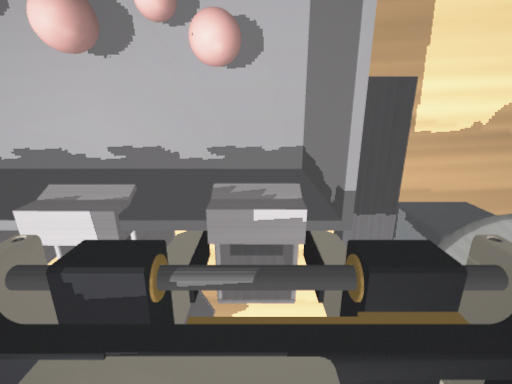

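```bash
python3 -m inch '[[[0,0,-0.08,0,0,0,-0.3],[0,0,-0.2,0,0,0,-0.3],[0,0,-0.35,0,0,0,-0.3],[0,0.02,-0.46,0,0,0,-0.3],[0.08,0.1,-0.53,0,0,0,-0.3],[0.22,0.22,-0.55,0,0,0,-0.3],[0.4,0.36,-0.55,0,0,0,-0.3],[0.6,0.48,-0.55,0,0,0,-0.3],[0.78,0.58,-0.55,0,0,0,-0.3],[0.85,0.62,-0.55,0,0,0,-0.3]]]' && python3 -m inch '[[[0,0,0,0,0,0,-0.3],[0,0,0,0,0,0,-0.3],[0,0,0,0,0,0,-0.3],[0,0,0,0,0,0,-0.3],[0,0,0,0,0,0,-0.3],[0,0,0,0,0,0,-0.3],[0,0,0,0,0,0,-0.3],[0,0,0,0,0,0,-0.3],[0,0,0,0,0,0,-0.3],[0,0,0,0,0,0,-0.3]]]';  python3 - <<'E'
from h import *
im,o=snap('wrist','w23');print(o['tool_pos'],o['tcp_rot']);snap('side','s23');snap('top','t23'); crop('s23',230,130,380,260,5)
E
```

```text
time: 48.9
tool_pos: [468.2, -256.0, 233.3]
tcp_rot: [3.141, -0.0, -1.62]
contact_force: [1.3, 0.1, 0.4]
grip_width: 59.9
time: 50.15
tool_pos: [470.3, -254.0, 232.9]
tcp_rot: [-3.142, 0.0, -1.617]
contact_force: [0.4, -0.7, -0.9]
grip_width: 59.7
[ 470.29962475 -253.99919444  232.87682296] [-3.14156787e+00  1.19205200e-04 -1.61704523e+00]
```

View pics/w23.png

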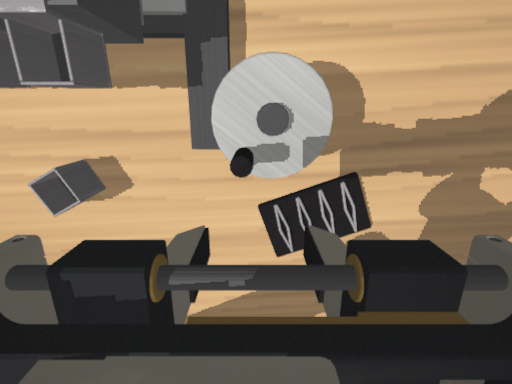

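View pics/s23c.png

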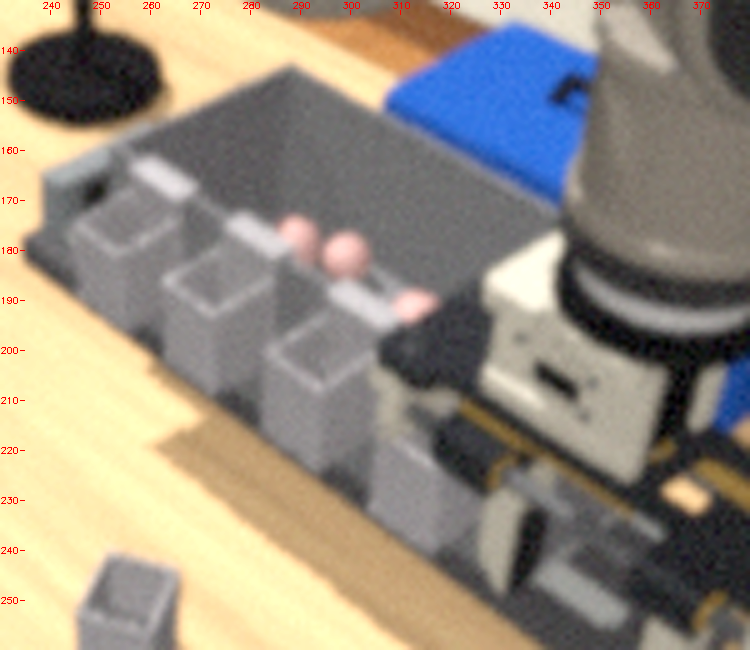

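View pics/t23.png

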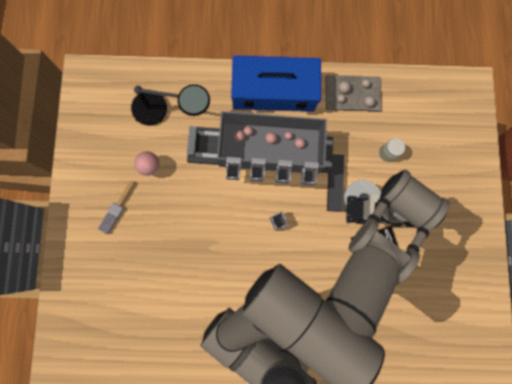

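All four cups hang (top view, row 172). In the wrist view, the disc is centred near (272,116), the boss near (274,119) and the pin around (241,162). I'll fit these.

Run:
```python
from h import *
crop('w23',205,45,345,190,4.5)
im=cv2.imread('pics/w23.png'); hsv=cv2.cvtColor(im,cv2.COLOR_BGR2HSV)
m=((hsv[...,1]<45)&(hsv[...,2]>95)).astype(np.uint8); m[:40]=0;m[185:]=0;m[:,:205]=0;m[:,345:]=0
m=cv2.morphologyEx(m,cv2.MORPH_OPEN,np.ones((3,3)))
cs,_=cv2.findContours(m,0,2); k=max(cs,key=cv2.contourArea); h=cv2.convexHull(k)
e=cv2.fitEllipse(h); print('disc',e)
c=camRt('wrist',bot.get_obs())
P=np.array([onz(c,q[0],103)[:2] for q in h.astype(float)]); A=np.c_[2*P,np.ones(len(P))]; s=np.linalg.lstsq(A,(P**2).sum(1),rcond=None)[0]; print('disc centre',s[:2],'r',np.sqrt(s[2]+s[0]**2+s[1]**2))
```

```text
disc ((271.2812194824219, 114.68746948242188), (122.29171752929688, 126.01268005371094), 16.26206398010254)
disc centre [ 540.77385164 -271.41961799] r 61.22774817549869
```

View pics/w23c.png

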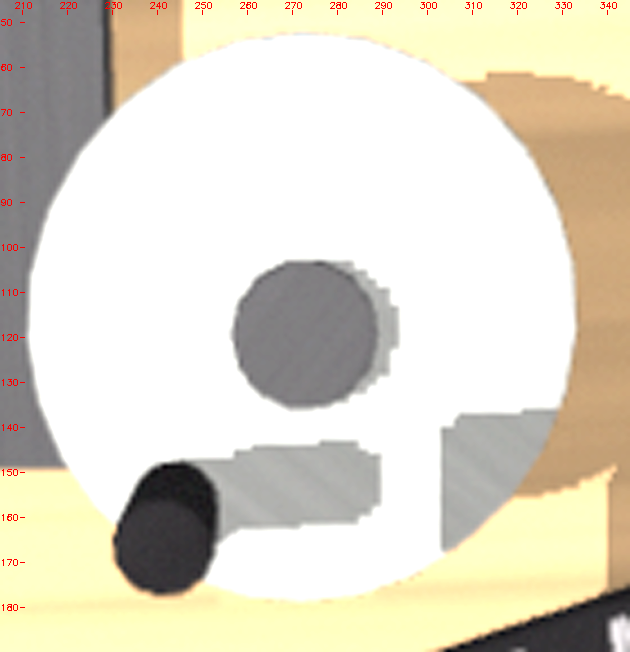

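Run:
```python
from h import *
c=camRt('wrist',bot.get_obs())
H=onz(c,(273,119),113)[:2]; G=onz(c,(241.3,166.7),161)[:2]; print(H,G,np.linalg.norm(G-H))
H0=np.array([540.8,-271.4]); d=G-H0; print('r',np.linalg.norm(d),'ang',np.degrees(np.arctan2(d[1],d[0])))
go([*G,120],-1.617)
```

```text
[ 540.77668251 -272.67223305] [ 504.69612369 -242.05425947] 47.32089423327356
r 46.52593225537932 ang 140.89530171052104
t 50.3 pos [ 470.3 -254.   232.9] yaw -1.617 F [ 0.1  0.1 -0. ] w 59.7
SHIFT/200 [-0.0675 -0.169   0.5645] TURN/45 [-0.0001  0.0001 -0.    ]
```

```bash
python3 -m inch '[[[-0.03,-0.06,0,0,0,0,-0.3],[-0.06,-0.14,0.04,0,0,0,-0.3],[-0.068,-0.169,0.13,0,0,0,-0.3],[-0.068,-0.169,0.24,0,0,0,-0.3],[-0.068,-0.169,0.35,0,0,0,-0.3],[-0.068,-0.169,0.45,0,0,0,-0.3],[-0.068,-0.169,0.52,0,0,0,-0.3],[-0.068,-0.169,0.555,0,0,0,-0.3],[-0.068,-0.169,0.565,0,0,0,-0.3],[-0.068,-0.169,0.565,0,0,0,-0.3]]]';  python3 - <<'E'
from h import *
snap('wrist','w24'); go([504.7,-242,120],-1.617)
E
```

```text
time: 51.55
tool_pos: [505.0, -242.1, 120.3]
tcp_rot: [-3.141, -0.0, -1.617]
contact_force: [-0.7, 0.5, 0.1]
grip_width: 59.5
t 51.6 pos [ 505.1 -242.2  120.5] yaw -1.617 F [0.5 0.6 0.3] w 59.7
SHIFT/200 [-0.0007  0.0019  0.0024] TURN/45 [-0.0014 -0.0006 -0.    ]
```

View pics/w24.png

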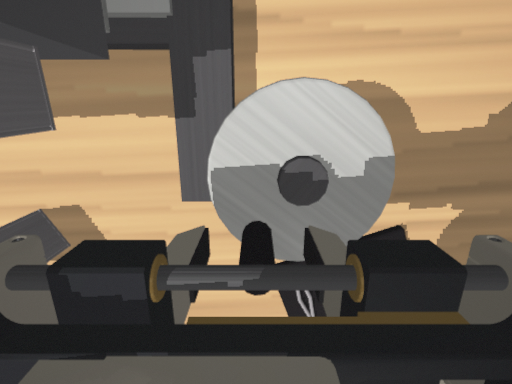

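```bash
python3 -m inch '[[[0,0,0,0,0,0,0],[0,0,0,0,0,0,0.5],[0,0,0,0,0,0,1],[0,0,0,0,0,0,1],[0,0,0,0,0,0,1],[0,0,0,0,0,0,1],[0,0,0,0,0,0,1],[0,0,0,0,0,0,1],[0,0,0,0,0,0,1],[0,0,0,0,0,0,1]]]';  cat >> h.py <<'E'
def arc(deg,n=10,H=(540.8,-272.0),r=47,shape=None):
    o=bot.get_obs(); R0=Ro.from_euler('xyz',o['tcp_rot']); p=o['tool_pos']; th=np.arctan2(p[1]-H[1],p[0]-H[0])
    print('t',round(o['time'],2),'pos',p.round(1),'ang',np.degrees(th).round(1),'r',np.hypot(p[0]-H[0],p[1]-H[1]).round(1),'F',o['contact_force'].round(1),'w',round(o['grip_width'],1))
    for i in range(1,n+1):
        a=th-np.radians(deg*i/n); q=np.array([H[0]+r*np.cos(a),H[1]+r*np.sin(a),120])
        print((R0.inv().apply(q-p)/200).round(3)[:2].tolist(),end=' ')
    print()
E
python3 - <<'E'
from h import *
arc(140)
E
```

```text
time: 52.85
tool_pos: [504.8, -242.1, 120.0]
tcp_rot: [-3.141, -0.0, -1.617]
contact_force: [0.7, -1.0, 0.0]
grip_width: 19.5
t 52.85 pos [ 504.8 -242.1  120. ] ang 140.2 r 46.8 F [ 0.7 -1.   0. ] w 19.5
[-0.042, -0.039] [-0.072, -0.088] [-0.09, -0.142] [-0.093, -0.199] [-0.083, -0.256] [-0.06, -0.308] [-0.025, -0.353] [0.021, -0.388] [0.073, -0.411] [0.13, -0.421]
```

```bash
python3 -m inch '[[[-0.042,-0.039,0,0,0,0,1],[-0.072,-0.088,0,0,0,0,1],[-0.09,-0.142,0,0,0,0,1],[-0.093,-0.199,0,0,0,0,1],[-0.083,-0.256,0,0,0,0,1],[-0.06,-0.308,0,0,0,0,1],[-0.025,-0.353,0,0,0,0,1],[0.021,-0.388,0,0,0,0,1],[0.073,-0.411,0,0,0,0,1],[0.13,-0.421,0,0,0,0,1]]]'
python3 - <<'E'
from h import *
snap('wrist','w25');arc(140)
E
```

```text
time: 54.1
tool_pos: [587.4, -270.9, 119.9]
tcp_rot: [3.139, 0.002, -1.616]
contact_force: [-6.7, 1.9, 5.1]
grip_width: 19.6
t 54.15 pos [ 587.5 -272.7  119.9] ang -0.9 r 46.7 F [-5.3  0.2  4.1] w 19.4
[0.057, 0.004] [0.111, 0.022] [0.159, 0.054] [0.198, 0.096] [0.225, 0.146] [0.24, 0.201] [0.241, 0.259] [0.228, 0.314] [0.202, 0.365] [0.164, 0.408]
```

View pics/w25.png

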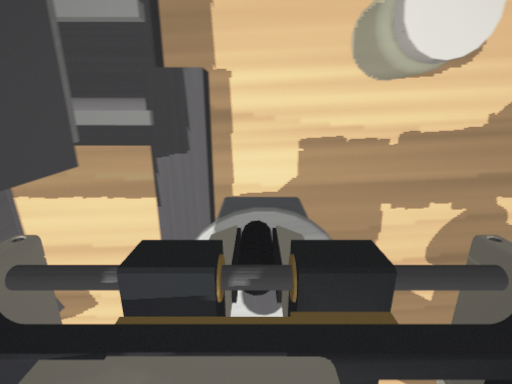

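```bash
python3 -m inch '[[[0.057,0.004,0,0,0,0,1],[0.111,0.022,0,0,0,0,1],[0.159,0.054,0,0,0,0,1],[0.198,0.096,0,0,0,0,1],[0.225,0.146,0,0,0,0,1],[0.24,0.201,0,0,0,0,1],[0.241,0.259,0,0,0,0,1],[0.228,0.314,0,0,0,0,1],[0.202,0.365,0,0,0,0,1],[0.164,0.408,0,0,0,0,1]]]'
python3 - <<'E'
from h import *
snap('side','s26');arc(140);crop('s26',230,130,380,260,5)
E
```

```text
time: 55.4
tool_pos: [502.9, -301.2, 119.9]
tcp_rot: [3.14, -0.001, -1.618]
contact_force: [-1.0, -2.8, 1.1]
grip_width: 19.8
t 55.45 pos [ 502.1 -299.8  119.9] ang -144.4 r 47.7 F [-6.2 -2.5  3.4] w 19.1
[-0.051, 0.027] [-0.106, 0.044] [-0.163, 0.047] [-0.219, 0.037] [-0.271, 0.013] [-0.316, -0.023] [-0.351, -0.069] [-0.373, -0.121] [-0.382, -0.178] [-0.378, -0.235]
```

View pics/s26c.png

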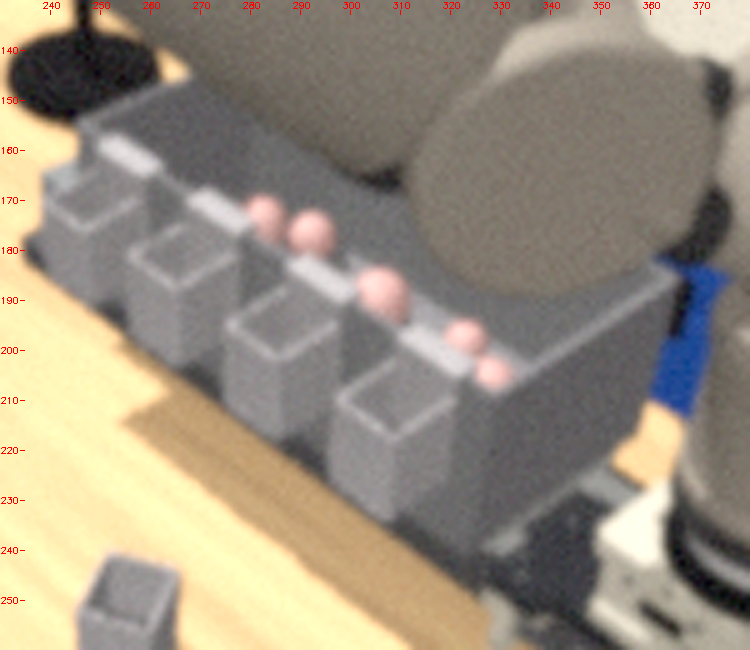

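```bash
python3 -m inch '[[[-0.051,0.027,0,0,0,0,1],[-0.106,0.044,0,0,0,0,1],[-0.163,0.047,0,0,0,0,1],[-0.219,0.037,0,0,0,0,1],[-0.271,0.013,0,0,0,0,1],[-0.316,-0.023,0,0,0,0,1],[-0.351,-0.069,0,0,0,0,1],[-0.373,-0.121,0,0,0,0,1],[-0.382,-0.178,0,0,0,0,1],[-0.378,-0.235,0,0,0,0,1]]]'
python3 - <<'E'
from h import *
arc(100)
E
```

```text
time: 56.7
tool_pos: [556.0, -228.4, 119.9]
tcp_rot: [-3.141, -0.002, -1.617]
contact_force: [-3.8, -6.6, 2.3]
grip_width: 19.1
t 56.7 pos [ 556.  -228.4  119.9] ang 70.8 r 46.2 F [-3.8 -6.6  2.3] w 19.1
[0.011, -0.039] [0.033, -0.074] [0.06, -0.105] [0.092, -0.13] [0.128, -0.15] [0.167, -0.163] [0.208, -0.168] [0.249, -0.167] [0.289, -0.159] [0.327, -0.144]
```

```bash
python3 -m inch '[[[0.011,-0.039,0,0,0,0,1],[0.033,-0.074,0,0,0,0,1],[0.06,-0.105,0,0,0,0,1],[0.092,-0.13,0,0,0,0,1],[0.128,-0.15,0,0,0,0,1],[0.167,-0.163,0,0,0,0,1],[0.208,-0.168,0,0,0,0,1],[0.249,-0.167,0,0,0,0,1],[0.289,-0.159,0,0,0,0,1],[0.289,-0.159,0,0,0,0,1]]]'
python3 - <<'E'
from h import *
snap('top','t27');snap('side','s27');arc(60);crop('t27',180,100,350,200,4.5);crop('s27',230,130,380,260,5)
E
```

```text
time: 57.95
tool_pos: [584.7, -288.0, 120.0]
tcp_rot: [-3.14, -0.001, -1.618]
contact_force: [3.8, -4.1, 0.6]
grip_width: 19.2
t 58.05 pos [ 584.8 -287.5  120. ] ang -19.4 r 46.7 F [ 5.  -2.9 -0.5] w 19.4
[0.024, 0.007] [0.046, 0.017] [0.067, 0.03] [0.086, 0.045] [0.104, 0.062] [0.12, 0.081] [0.134, 0.101] [0.145, 0.123] [0.155, 0.146] [0.162, 0.17]
```

View pics/t27c.png

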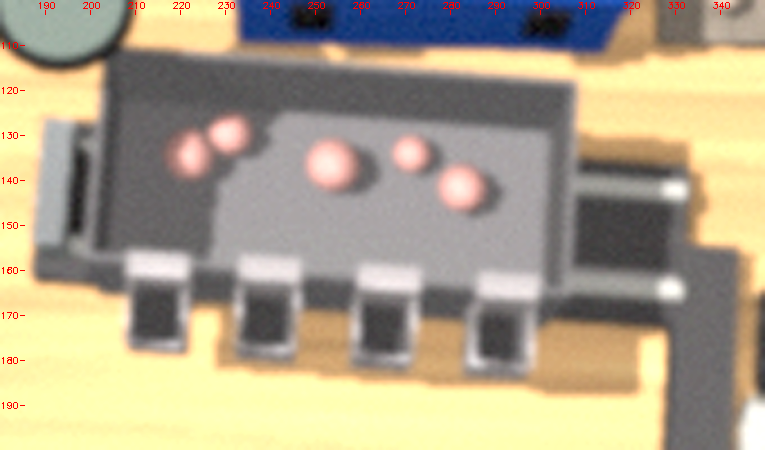

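View pics/s27c.png

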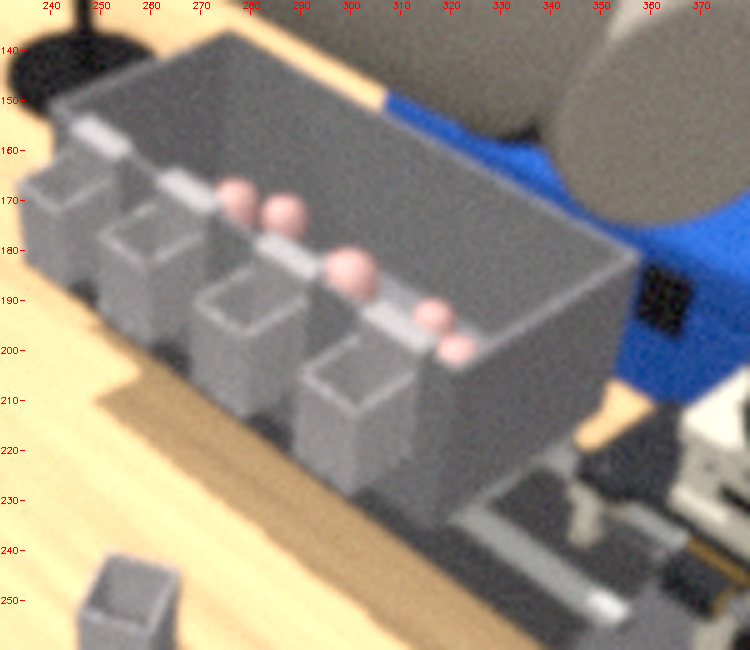

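```bash
python3 -m inch '[[[0.024,0.007,0,0,0,0,1],[0.046,0.017,0,0,0,0,1],[0.067,0.03,0,0,0,0,1],[0.086,0.045,0,0,0,0,1],[0.104,0.062,0,0,0,0,1],[0.12,0.081,0,0,0,0,1],[0.134,0.101,0,0,0,0,1],[0.145,0.123,0,0,0,0,1],[0.155,0.146,0,0,0,0,1],[0.155,0.146,0,0,0,0,1]]]'
python3 - <<'E'
from h import *
snap('top','t28');arc(60);crop('t28',180,100,350,200,4.5)
E
```

```text
time: 59.3
tool_pos: [553.2, -317.9, 120.0]
tcp_rot: [-3.141, -0.003, -1.617]
contact_force: [1.1, -7.5, 0.7]
grip_width: 19.5
t 59.35 pos [ 553.2 -317.9  120. ] ang -74.9 r 47.5 F [ 0.8 -6.   0.1] w 19.8
[0.004, 0.025] [0.008, 0.049] [0.009, 0.073] [0.007, 0.098] [0.003, 0.122] [-0.003, 0.146] [-0.012, 0.169] [-0.023, 0.191] [-0.037, 0.211] [-0.052, 0.231]
```

View pics/t28c.png

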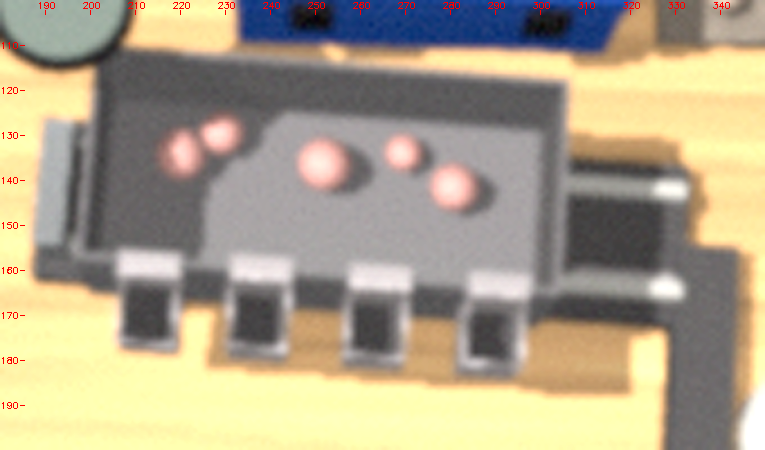

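```bash
python3 -m inch '[[[0.004,0.025,0,0,0,0,1],[0.008,0.049,0,0,0,0,1],[0.009,0.073,0,0,0,0,1],[0.007,0.098,0,0,0,0,1],[0.003,0.122,0,0,0,0,1],[-0.003,0.146,0,0,0,0,1],[-0.003,0.146,0,0,0,0,1],[-0.003,0.146,0,0,0,0,1],[-0.003,0.146,0,0,0,0,1],[-0.003,0.146,0,0,0,0,1]]]'
python3 - <<'E'
from h import *
snap('top','t29');arc(40);crop('t29',180,100,350,200,4.5)
E
```

```text
time: 60.6
tool_pos: [522.9, -316.3, 119.9]
tcp_rot: [3.139, -0.003, -1.617]
contact_force: [-5.0, -7.4, 1.4]
grip_width: 19.3
t 60.65 pos [ 522.9 -316.2  119.9] ang -112.1 r 47.7 F [-4.  -7.7  2.1] w 19.4
[-0.009, 0.014] [-0.017, 0.029] [-0.025, 0.043] [-0.034, 0.057] [-0.044, 0.07] [-0.054, 0.082] [-0.066, 0.094] [-0.079, 0.104] [-0.092, 0.114] [-0.106, 0.123]
```

View pics/t29c.png

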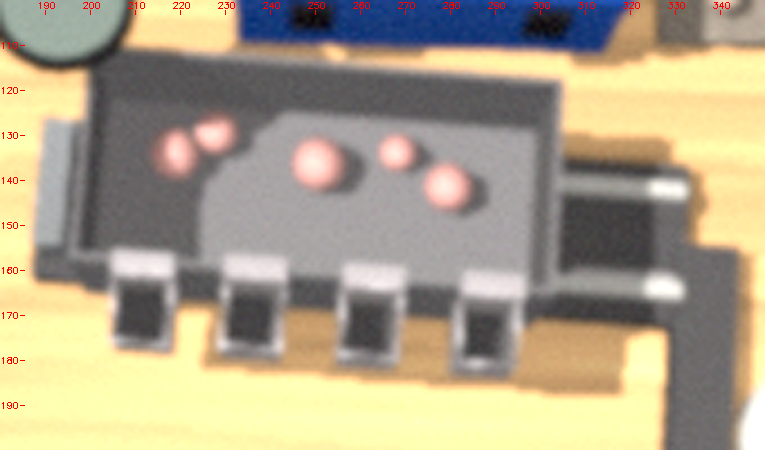

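```bash
python3 -m inch '[[[-0.009,0.014,0,0,0,0,1],[-0.017,0.029,0,0,0,0,1],[-0.025,0.043,0,0,0,0,1],[-0.034,0.057,0,0,0,0,1],[-0.044,0.07,0,0,0,0,1],[-0.054,0.082,0,0,0,0,1],[-0.066,0.094,0,0,0,0,1],[-0.066,0.094,0,0,0,0,1],[-0.066,0.094,0,0,0,0,1],[-0.066,0.094,0,0,0,0,1]]]'
python3 - <<'E'
from h import *
arc(40)
snap('wrist','w30')
E
```

```text
time: 61.9
tool_pos: [503.6, -301.7, 119.9]
tcp_rot: [3.137, -0.002, -1.617]
contact_force: [-9.3, -7.3, 4.0]
grip_width: 19.6
t 61.9 pos [ 503.6 -301.7  119.9] ang -141.4 r 47.6 F [-9.3 -7.3  4. ] w 19.6
[-0.015, 0.008] [-0.028, 0.018] [-0.042, 0.026] [-0.057, 0.034] [-0.072, 0.04] [-0.087, 0.045] [-0.103, 0.05] [-0.119, 0.053] [-0.136, 0.055] [-0.152, 0.056]
```

View pics/w30.png

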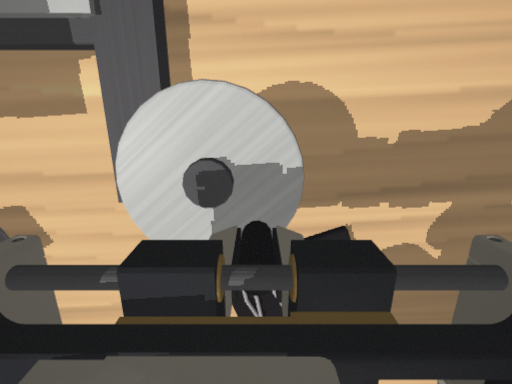

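Run:
```python
from h import *
arc(40,H=(539.8,-273),r=47)
```

```text
t 61.95 pos [ 503.6 -301.7  119.9] ang -141.6 r 46.2 F [-8.4 -6.5  5. ] w 19.7
[-0.01, 0.013] [-0.024, 0.023] [-0.038, 0.031] [-0.052, 0.039] [-0.067, 0.045] [-0.083, 0.05] [-0.099, 0.055] [-0.115, 0.058] [-0.131, 0.06] [-0.147, 0.061]
```

```bash
python3 -m inch '[[[-0.01,0.013,0,0,0,0,1],[-0.024,0.023,0,0,0,0,1],[-0.038,0.031,0,0,0,0,1],[-0.052,0.039,0,0,0,0,1],[-0.067,0.045,0,0,0,0,1],[-0.067,0.045,0,0,0,0,1],[-0.067,0.045,0,0,0,0,1],[-0.067,0.045,0,0,0,0,1],[-0.067,0.045,0,0,0,0,1],[-0.067,0.045,0,0,0,0,1]]]'
python3 - <<'E'
from h import *
snap('top','t31');arc(20,H=(539.8,-273),r=47);crop('t31',180,100,350,200,4.5)
E
```

```text
time: 63.2
tool_pos: [495.6, -286.5, 119.9]
tcp_rot: [3.137, 0.0, -1.617]
contact_force: [-7.2, -1.5, 5.8]
grip_width: 19.4
t 63.25 pos [ 495.6 -286.5  119.9] ang -163.1 r 46.2 F [-7.  -1.7  5.4] w 19.6
[-0.007, 0.006] [-0.014, 0.009] [-0.022, 0.011] [-0.03, 0.012] [-0.038, 0.014] [-0.046, 0.015] [-0.055, 0.016] [-0.063, 0.017] [-0.071, 0.017] [-0.079, 0.017]
```

View pics/t31c.png

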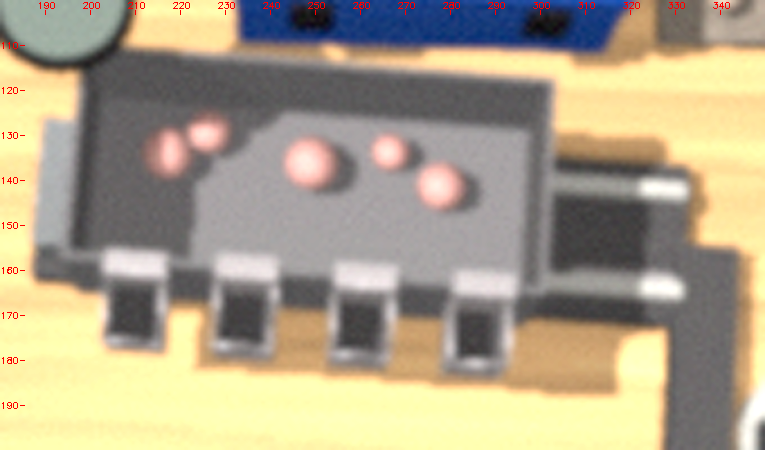

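```bash
python3 -m inch '[[[-0.007,0.006,0,0,0,0,1],[-0.014,0.009,0,0,0,0,1],[-0.022,0.011,0,0,0,0,1],[-0.03,0.012,0,0,0,0,1],[-0.038,0.014,0,0,0,0,1],[-0.046,0.015,0,0,0,0,1],[-0.055,0.016,0,0,0,0,1],[-0.063,0.017,0,0,0,0,1],[-0.063,0.017,0,0,0,0,1],[-0.063,0.017,0,0,0,0,1]]]'
python3 - <<'E'
from h import *
arc(20,H=(539.8,-273),r=47)
E
```

```text
time: 64.5
tool_pos: [494.5, -281.9, 120.1]
tcp_rot: [-3.14, -0.014, -1.617]
contact_force: [-4.5, -30.9, -8.6]
grip_width: 19.4
t 64.5 pos [ 494.5 -281.9  120.1] ang -168.9 r 46.1 F [ -4.5 -30.9  -8.6] w 19.4
[-0.007, 0.006] [-0.015, 0.008] [-0.023, 0.009] [-0.031, 0.01] [-0.039, 0.011] [-0.048, 0.011] [-0.056, 0.011] [-0.064, 0.011] [-0.072, 0.01] [-0.08, 0.01]
```

Contact with the stop: the tangential force rose to 31 N with no further motion, after about 668° of turning. I'll ease the push and check.

```bash
python3 -m inch '[[[0.01,0,0,0,0,0,1],[0.02,0,0,0,0,0,1],[0.028,0,0,0,0,0,1],[0.03,0,0,0,0,0,1],[0.03,0,0,0,0,0,1],[0.03,0,0,0,0,0,1],[0.03,0,0,0,0,0,1],[0.03,0,0,0,0,0,1],[0.03,0,0,0,0,0,1],[0.03,0,0,0,0,0,1]]]'
python3 - <<'E'
from h import *
arc(20,H=(539.8,-273),r=47);snap('top','t32');snap('side','s32');crop('t32',180,100,350,200,4.5);crop('s32',210,110,360,240,5)
E
```

```text
time: 65.75
tool_pos: [494.4, -282.4, 120.0]
tcp_rot: [-3.141, -0.005, -1.617]
contact_force: [-2.3, -11.9, -1.0]
grip_width: 19.3
t 65.75 pos [ 494.4 -282.4  120. ] ang -168.3 r 46.3 F [ -2.3 -11.9  -1. ] w 19.3
[-0.007, 0.005] [-0.015, 0.007] [-0.023, 0.008] [-0.031, 0.009] [-0.04, 0.01] [-0.048, 0.01] [-0.056, 0.011] [-0.064, 0.011] [-0.072, 0.01] [-0.081, 0.01]
```

View pics/t32c.png

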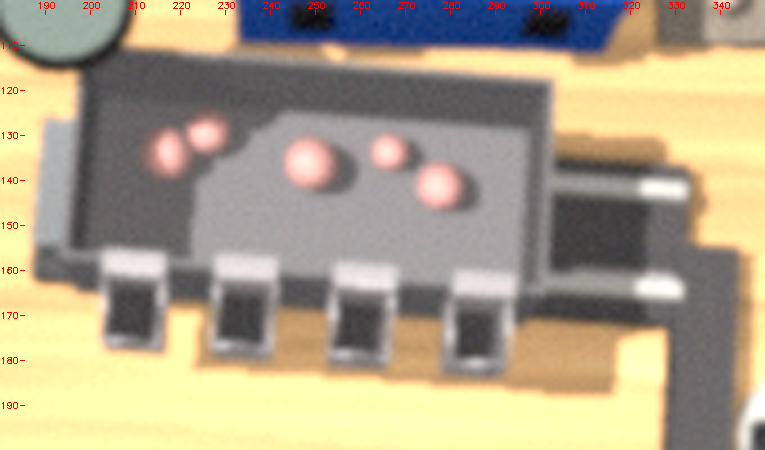

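View pics/s32c.png

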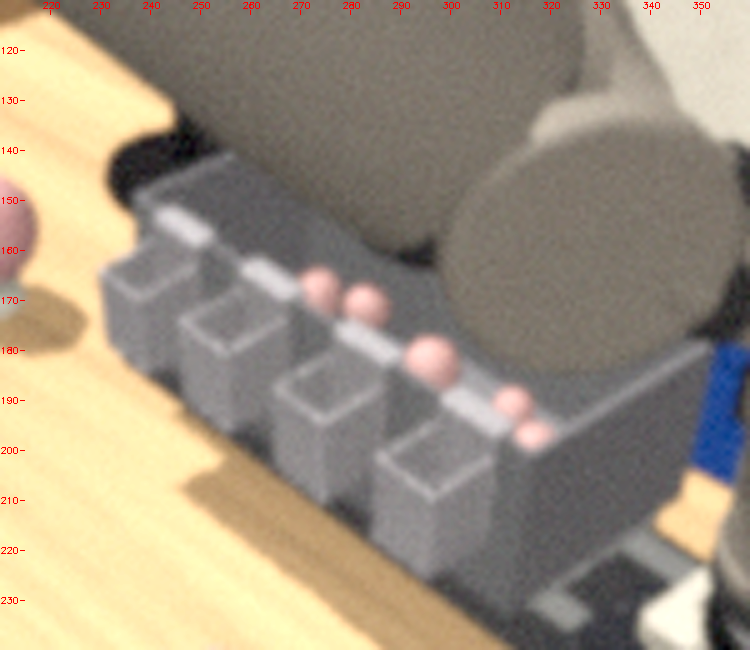

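```bash
python3 -m inch '[[[0.004,0,0,0,0,0,1],[0.004,0,0,0,0,0,0.5],[0.004,0,0,0,0,0,0],[0.004,0,0,0,0,0,-0.3],[0.004,0,0,0,0,0,-0.3],[0.004,0,0,0,0,0,-0.3],[0.004,0,0,0,0,0,-0.3],[0.004,0,0,0,0,0,-0.3],[0.004,0,0,0,0,0,-0.3],[0.004,0,0,0,0,0,-0.3]]]' && python3 -m inch '[[[0,0,-0.06,0,0,0,-0.3],[0,0,-0.16,0,0,0,-0.3],[0,0,-0.28,0,0,0,-0.3],[0,0,-0.42,0,0,0,-0.3],[0,0.03,-0.56,0,0,0,-0.3],[0,0.08,-0.68,0,0,0,-0.3],[0,0.15,-0.76,0,0,0,-0.3],[0,0.22,-0.8,0,0,0,-0.3],[0,0.25,-0.8,0,0,0,-0.3],[0,0.25,-0.8,0,0,0,-0.3]]]'
python3 - <<'E'
from h import *
im,o=snap('wrist','w33');go([444,-282,280],-1.617);snap('top','t33');snap('side','s33');crop('t33',180,100,350,200,4.5)
E
```

```text
time: 67.1
tool_pos: [494.7, -280.6, 119.9]
tcp_rot: [-3.141, 0.0, -1.617]
contact_force: [-0.5, 0.3, -0.3]
grip_width: 59.6
time: 68.35
tool_pos: [444.2, -278.1, 279.3]
tcp_rot: [3.141, 0.001, -1.618]
contact_force: [1.1, -0.6, 0.1]
grip_width: 59.5
t 68.4 pos [ 444.5 -278.2  279.2] yaw -1.6174 F [ 0.2 -0.1 -1.2] w 59.7
SHIFT/200 [ 0.0193  0.0014 -0.0041] TURN/45 [ 0.0011  0.0012 -0.0005]
```

View pics/w33.png

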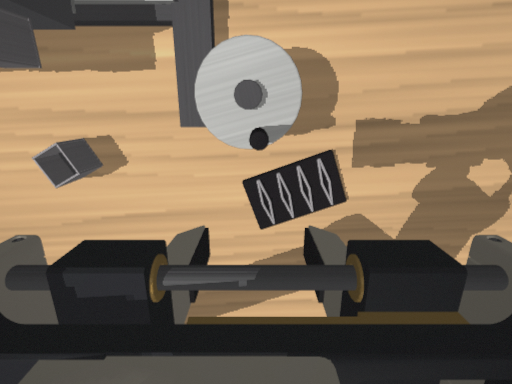

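View pics/t33c.png

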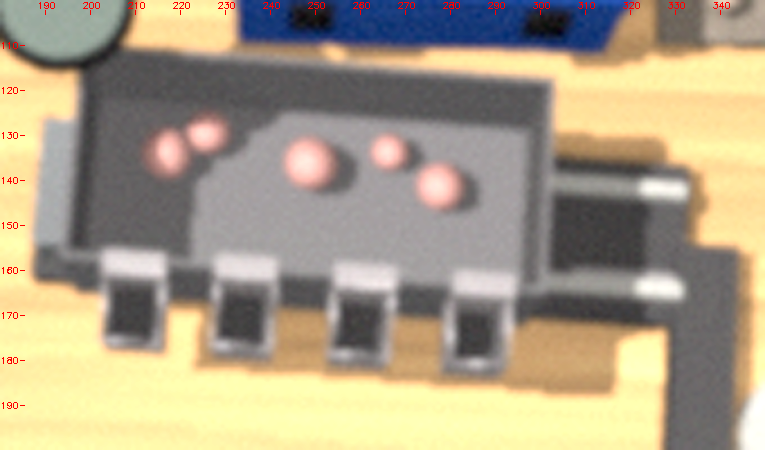

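View pics/s33.png

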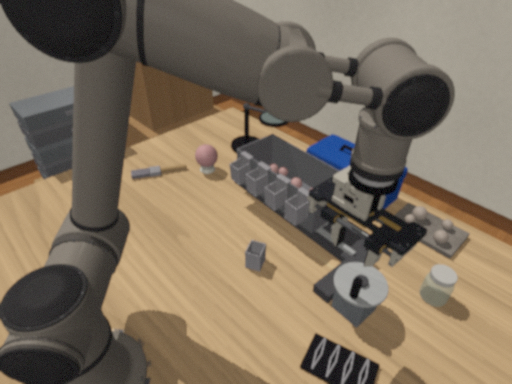

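In the pictures the cups hang and the tub is at the stop end. I'll look at the stop gap up close with the wrist camera to confirm.

```bash
python3 -m inch '[[[-0.06,0,-0.02,0,0,0,-0.3],[-0.16,0,-0.06,0,0,0,-0.3],[-0.28,0,-0.1,0,0,0,-0.3],[-0.42,0,-0.14,0,0,0,-0.3],[-0.56,0,-0.18,0,0,0,-0.3],[-0.7,0,-0.2,0,0,0,-0.3],[-0.82,0,-0.2,0,0,0,-0.3],[-0.92,0,-0.2,0,0,0,-0.3],[-1,0,-0.2,0,0,0,-0.3],[-1,0,-0.2,0,0,0,-0.3]]]' && python3 -m inch '[[[-0.06,-0.03,0,0,0,0,-0.3],[-0.16,-0.08,0,0,0,0,-0.3],[-0.28,-0.14,0,0,0,0,-0.3],[-0.42,-0.21,0,0,0,0,-0.3],[-0.56,-0.28,0,0,0,0,-0.3],[-0.7,-0.35,0,0,0,0,-0.3],[-0.82,-0.41,0,0,0,0,-0.3],[-0.92,-0.46,0,0,0,0,-0.3],[-1,-0.5,0,0,0,0,-0.3],[-1,-0.5,0,0,0,0,-0.3]]]' && python3 -m inch '[[[-0.06,-0.03,0,0,0,0,-0.3],[-0.16,-0.06,0,0,0,0,-0.3],[-0.28,-0.1,0,0,0,0,-0.3],[-0.4,-0.14,0,0,0,0,-0.3],[-0.52,-0.18,0,0,0,0,-0.3],[-0.64,-0.22,0,0,0,0,-0.3],[-0.74,-0.26,0,0,0,0,-0.3],[-0.82,-0.29,0,0,0,0,-0.3],[-0.85,-0.3,0,0,0,0,-0.3],[-0.85,-0.3,0,0,0,0,-0.3]]]'
python3 - <<'E'
from h import *
im,o=snap('wrist','w34');go([600,290,320],-1.617);snap('top','t34')
E
```

```text
time: 69.75
tool_pos: [454.0, -77.1, 320.3]
tcp_rot: [-3.141, -0.0, -1.615]
contact_force: [0.3, 0.2, -0.2]
grip_width: 59.6
time: 71.0
tool_pos: [563.5, 117.4, 319.4]
tcp_rot: [3.141, -0.0, -1.616]
contact_force: [-0.3, -0.2, -1.0]
grip_width: 59.6
time: 72.25
tool_pos: [630.8, 284.3, 319.6]
tcp_rot: [3.141, -0.0, -1.616]
contact_force: [0.2, 0.0, 0.3]
grip_width: 59.6
t 72.3 pos [630.8 283.7 319.9] yaw -1.617 F [ 0.3 -0.6 -0.2] w 59.5
SHIFT/200 [-0.0242  0.1554 -0.0007] TURN/45 [ 0.0001 -0.0002  0.0001]
```

View pics/w34.png

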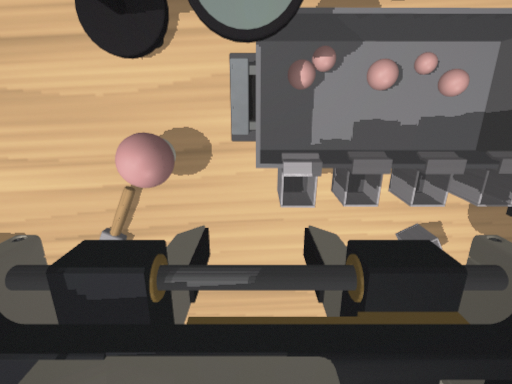

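View pics/t34.png

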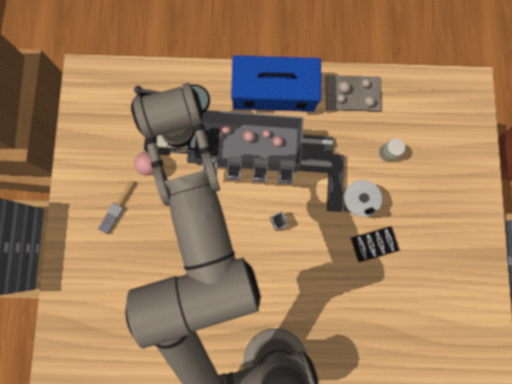

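Run:
```python
from h import *
crop('w34',220,40,310,180,5.7)
```

```text
(no output)
```

View pics/w34c.png

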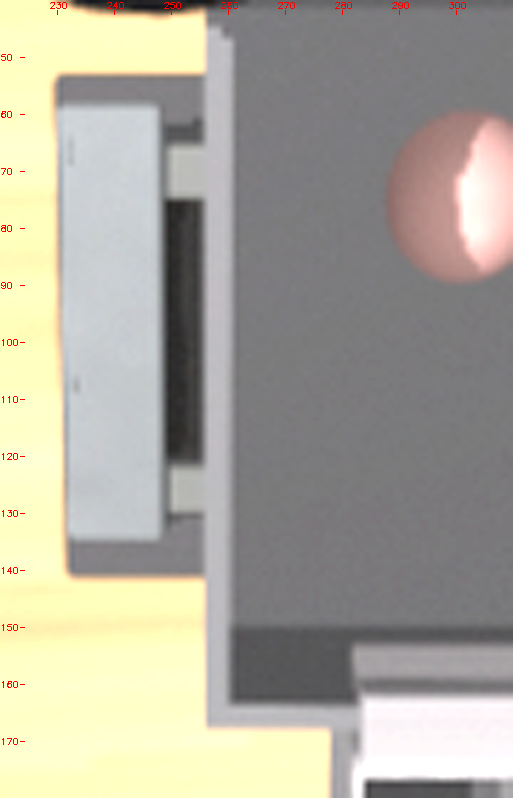

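```bash
python3 -m inch '[[[-0.05,0.05,0,0,0,0,-0.3],[-0.15,0.15,0.01,0,0,0,-0.3],[-0.27,0.25,0.03,0,0,0,-0.3],[-0.4,0.34,0.06,0,0,0,-0.3],[-0.54,0.41,0.1,0,0,0,-0.3],[-0.67,0.46,0.15,0,0,0,-0.3],[-0.79,0.49,0.2,0,0,0,-0.3],[-0.88,0.49,0.24,0,0,0,-0.3],[-0.91,0.49,0.25,0,0,0,-0.3],[-0.91,0.49,0.25,0,0,0,-0.3]]]';python3 - <<'E'
from h import *
im,o=snap('wrist','w35');go([600,290,320],-1.617)
E
```

```text
time: 73.6
tool_pos: [541.8, 469.9, 269.5]
tcp_rot: [3.141, -0.0, -1.617]
contact_force: [0.0, -0.2, 0.5]
grip_width: 59.9
t 73.65 pos [542.  469.6 270. ] yaw -1.6177 F [-0.3 -0.4 -0.5] w 59.4
SHIFT/200 [ 0.8834 -0.332  -0.2498] TURN/45 [-0.0004 -0.0002 -0.0008]
```

View pics/w35.png

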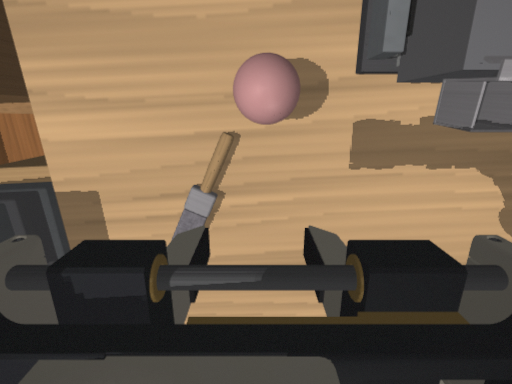

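Run:
```python
from h import *
crop('w35',350,0,450,95,8)
a=cv2.imread('pics/w35c.png'); cv2.imwrite('pics/w35d.png',cv2.convertScaleAbs(a,alpha=1.5))
```

```text
(no output)
```

View pics/w35d.png

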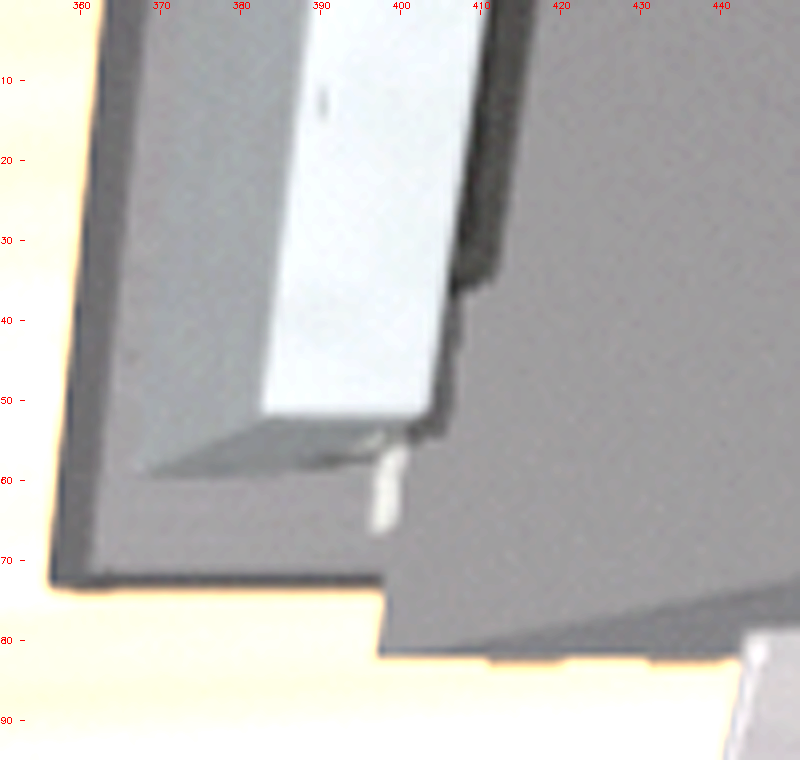

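Run:
```python
from h import *
snap('side','s36');snap('top','t36')
```

```text
(no output)
```

View pics/s36.png

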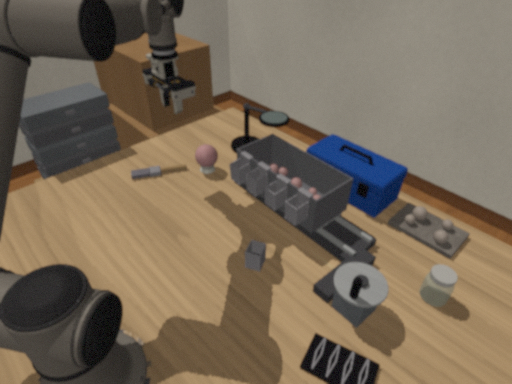

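View pics/t36.png

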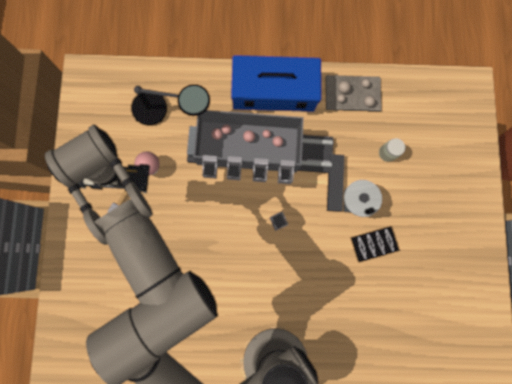

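Both views show four cups hanging (top view (209,170) to (286,172)). The tub is at the stop, the plain cup is still at (279,220), and the arm is clear. Handing in.

```bash
python3 -c "
from plant import bot
print(bot.close_job())"
```

```text
the job is handed in; nothing more can be done
None
```

I hung all four hooked cups on the tub's near rim and released them. I then wound the crank clockwise about 668° (11.7 rad) until the carriage met the stop, and handed the job in at about 74 s.

**Stop contact:** the crank would turn no further, and the push rose to about 31 N before I eased off and let go. The tub had moved roughly 70–75 mm in the top view, which fits the 76 mm the crank turns should give. A close-up shows the stop's rubber pad up against the tub, but the overhang hides the carriage's own contact face. So the contact rests on the force and the travel; I did not see it directly.

**Last pictures:** all four cups are still on the rim side by side, with the plain cup, quartz and brush where they were. The arm is clear of everything.

**Disagreements:**
- The tub length from the top camera came out about 10 mm short, so I placed the cups using the wrist camera.
- My first crank centre was about 1 mm off, which gave up to 12 N of sideways load on the grip; I corrected it for the last part of the winding.

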